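Fetch the window plate from among the vessels and clip it into its stand

TASK

The sample plate with the round window is wanted for a measurement, but it stands in the slot of the white block, hemmed in by the beaker, the powder jar and the dropper bottle. Move all three vessels onto the steel tray first; then lift the plate out and press it straight down into the spring clip of the stand, fully home and about central in the jaws. Once it is mounted, put each vessel back on the block in the very place it stood at the start; keep the vessels upright throughout, and leave the mortar, the small carton and the tape roll alone.

Things in the scene. Friction and masses are not known exactly. Their poses are not given: they have to be found in the camera images.
- beaker: open clear beaker, 52 mm across, 66 mm high; origin at the centre of its underside, z up. Stands on one of the three ring marks of the block; grip its body 30 to 60 mm up (about 50 mm wide). About 0.05 kg.
- powder_jar: white round jar with a white ribbed screw cap and a printed label, 49 mm across, 70 mm high in all; the cap is 44 mm across, from 54 mm up to the top; origin at the centre of its underside, z up. Stands on one of the ring marks; grip it 35 to 65 mm up. About 0.13 kg.
- dropper_bottle: small round amber dropper bottle with a black collar and a red rubber bulb, 90 mm high; the body is 30 mm across up to 54 mm, the collar 21 mm across up to 66 mm, the bulb 12 mm; origin at the centre of its underside, z up. Stands on one of the ring marks; grip the body 35 to 50 mm up. About 0.05 kg.
- plate: upright aluminium plate with a round window, 3 (x) x 50 (y) x 62 mm (z), and on top a black grip 9 mm thick (x), 28 wide (y), from 56 to 84 mm up; alike from both faces. Origin: middle of the lower edge, z up. Stands loosely in the block's slot, lower edge 18 mm below the block's top, may lean 0.1 rad. Lift straight up by the grip (72 mm up), fingers closing along x. 0.05 kg.
- block: fixed white block 132 (x) x 128 (y) x 24 mm; origin: centre of underside. Slot for the plate along y through the centre, 4.5 mm wide, 53 long, 18 deep. Rings of 55 mm at x, y = (-32, 31), (-32, -31), (34, 0) mm: a vessel stands within 3 mm of each (which one varies). The first two almost touch: grip these with fingers closing 35 to 40 deg from x, outer finger to the rear; the third along y.
- tray: fixed shallow steel tray, 139 mm (x) by 219 mm (y), walls 20 mm high, floor 2 mm above its origin (the centre of its underside); inside 126 by 206 mm. The parking place for the three vessels, anywhere on its floor; side by side along its y axis they have room.
- stand: fixed stand: base 84 (x) x 96 (y) x 12 mm, origin: centre of underside. In its middle a spring clip, 40 mm long in y: two steel leaves meet on the plane x = 0, 33 mm up, and flare to a mouth 13 mm wide, 51 mm up. The plate enters from above, its x along the stand's x (either way), parts the leaves (3 to 10 N), runs in a V groove to the floor 12 mm up: home, its origin is 12 mm above the stand's.
- mortar: bystander: brown mortar bowl, 56 mm across, 22 mm high; origin at the centre of its underside
- slide_box: bystander: small white printed carton, 31 x 82 mm, 29 mm high; origin at the centre of its underside
- tape_roll: bystander: roll of pale tape lying flat, 54 mm across, 19 mm high; origin at the centre of its underside

How it is judged:
By the outcome, as a careful person would: the job done as asked, in the order asked, and still so for the second after the job is handed in, with the robot touching nothing.
It also fails if it takes over 144 s, if anything falls off the work surface, if the arm or the gripper's body presses on something with over 40 N, if the wrist force passes 120 N, or if a joint passes its speed limit or range.

ROBOT

A 6-joint arm with a two-finger parallel gripper is mounted at the origin on a cart in front of the work surface, level with it; the furniture and walls round the work are solid. World frame = base frame: x ahead of the robot, y to its left, z up, the work surface at z = 0. Lengths are in m, angles in rad, forces in N, time in s.
With the tool pointing down it reaches from about 0.35 to 0.975 m from the base axis. Payload 4.9 kg.
Tool frame: the origin (TCP) lies midway between the tips of the shut fingers; the grasp point (between the pads) lies 19 mm behind it; z points along the fingers, y is the line along which they close (so a half turn about z gives the same grasp; the last joint's range is limited). The gripper opens to 85 mm and grips with 20 to 120 N. Pads are 22 mm wide; open, the fingers measure 114 mm over their backs; the gripper's body (76 mm by 85 mm) begins 54 mm behind the grasp point. The pads swing forward as they close: fully open they stand 13 mm farther back than shut.
Start: joints at [1.124, 0.053, 1.613, -0, 1.476, -0.119], TCP at [0.201, 0.592, 0.231] pointing down, gripper open.
Joint ranges: [-3.01, 3.01], [-1.01, 2.22], [0.06, 2.58], [-1.02, 4.17], [0.09, 2.62], [-3.14, 3.14]. Speed limits (rad/s): [2.57, 2.57, 3.14, 3.14, 3.14, 3.14].

INTERFACE

Orientations are given as a rotation vector (axis times angle).
In Python, from station import ctrl, optics, job gives the robot as it stands.
- The arm moves only by the shell command python3 -m jog 'ROWS' [OPENING] [FORCE]. ROWS is JSON, a list of rows, each a list of 2 entries, a list of its own where there are three numbers: the shift along the tool's x, y, z in m, then the turn, a rotation vector about the tool's x, y, z in rad. A call has 1 to 5 rows; each row is the pose to reach, as a shift and turn from the pose commanded when the call began, along the tool's axes at that moment; what a row does not reach only later rows make up. A row lasts 1/10 s, in which the tool goes at most 50 mm and 8.59 degrees, less where a joint would pass 70% of its speed; a pose out of reach is approached as far as the arm can. A call with a gripper value outside its range is refused whole. OPENING is the opening, from 0 (shut) to 1 (fully open), set as the call begins (- or left out, the last holds). The fingers move at their own pace and stop on an object; FORCE is the grip in N (left out, the last holds). Time passes only in rows, so rows that repeat a pose let the fingers close. It gives the time, the measured TCP pose, the force, the opening and the grip force at its end, in the units of the state.
- ctrl.get_obs(): the state, without advancing time (a new reading comes with each control period).
- optics.get_image(name): name is "scene" or "top" or "wrist"; returns a dict with "image" (384x512x3 uint8, blue, green, red), "fx", "fy", "cx", "cy" (pixels), "rvec" (rotation vector, rad) and "tvec" (3), from world to camera coordinates, as OpenCV has them; the wrist camera has in their place "mount" (4x4, takes a point from camera to tool coordinates, whose origin is the TCP and whose axes are the flange's). Camera axes: x right, y down, z forward; pixel columns grow to the right and rows downward; lengths in m; the calibration is good to about 2 mm. A picture is of the moment at which its call begins: read the wrist's pose just before it. There is no depth.
- job.finish_job(): hands the job in; it is judged then, once.
The state is a dict: "t": time; "q": joint angles; "dq": joint speeds; "effort": joint torques, N m; "tool_pos": TCP position; "tool_rot": TCP orientation; "contact_force": force on the tool from outside, world axes, zero at the start; "wrist_torque": the same for the moment, N m; "opening": finger opening in m; "grip_force": force on a finger pad.
Only numpy, scipy, OpenCV 4.12 (cv2) and the standard library are available. Lean on these libraries where they do the work, as an engineer would, in place of code of your own. Each camera call takes 0.05 s, during which the arm holds its last target. There are 200 camera calls.

## Working session

There is one attempt and no reset: what is moved stays moved. The work goes in short steps, Python scripts to look and compute and a shell command to move; the robot and the scene stay as the last step left them, time stands still between calls to the robot, and variables do not carry over. Pictures are saved under pics/ and viewed, at most 14 in all, crops included, and the job is handed in when it is done.

```bash
ls; mkdir -p pics
python3 - <<'E'
from station import ctrl, optics, job
import cv2,numpy as np,pickle
o=ctrl.get_obs(); print({k:np.round(v,4).tolist() for k,v in o.items()})
d={}
for n in ("scene","top"):
    d[n]=optics.get_image(n); cv2.imwrite(f"pics/{n}0.png",cv2.resize(d[n]["image"],(800,600),interpolation=cv2.INTER_CUBIC))
    print(n,{k:np.round(v,4).tolist() for k,v in d[n].items() if k!="image"})
pickle.dump(d,open("cams.pkl","wb"))
E
```

```text
pics
{'t': 0.0, 'q': [1.124, 0.0533, 1.6143, -0.0, 1.476, -0.119], 'dq': [-0.0029, 0.0, 0.0012, 0.0004, -0.0009, -0.0008], 'effort': [-0.0015, -39.368, -37.0174, -0.0002, 0.0069, -0.0], 'tool_pos': [0.2009, 0.5912, 0.2301], 'tool_rot': [-0.5124, -3.099, 0.0031], 'contact_force': [-0.4671, 0.6008, -0.1521], 'wrist_torque': [-0.0297, -0.0065, 0.008], 'grip_force': 0.0, 'opening': 0.0852}
scene {'fx': 392.8595, 'fy': 392.8595, 'cx': 256.1467, 'cy': 192.7748, 'rvec': [2.039, -1.8167, 0.4858], 'tvec': [-0.0527, 0.5439, 0.7563]}
top {'fx': 367.0127, 'fy': 367.0127, 'cx': 253.5452, 'cy': 191.373, 'rvec': [2.1562, -2.1209, 0.1989], 'tvec': [-0.0267, 0.6326, 1.0912]}
```

View pics/scene0.png

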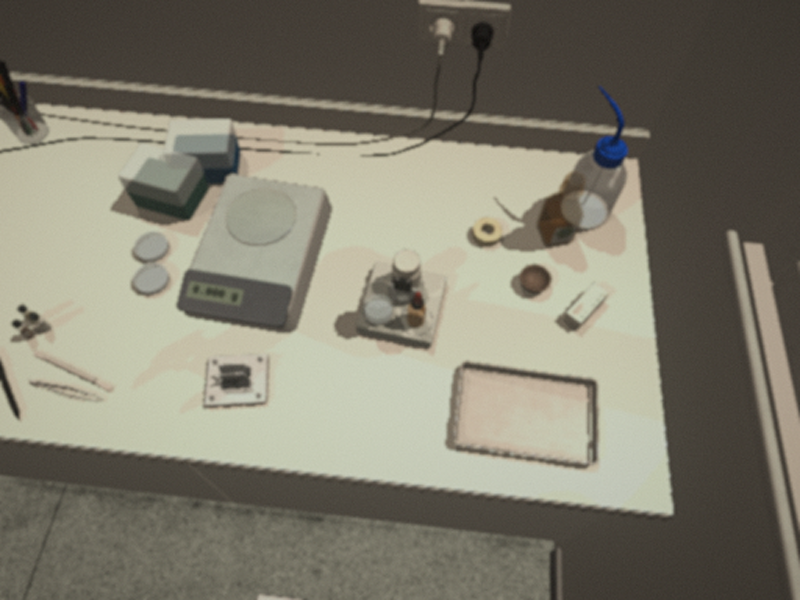

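View pics/top0.png

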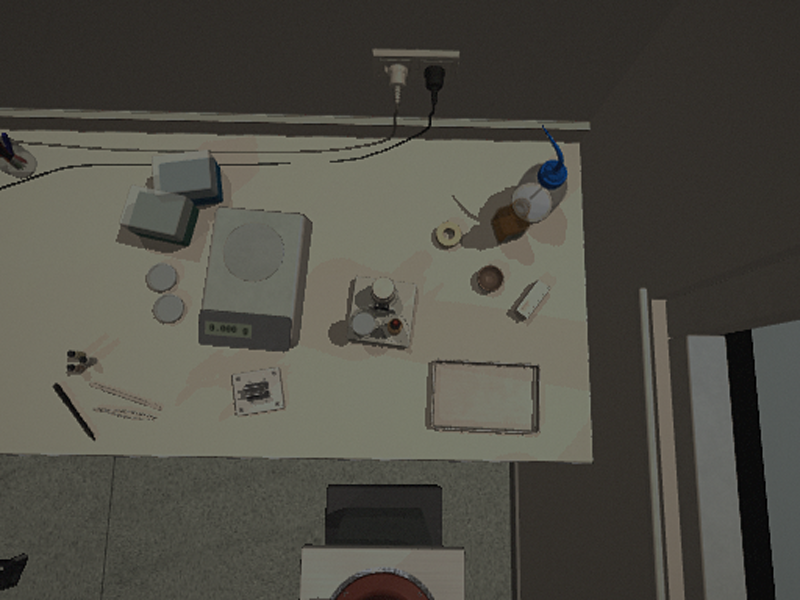

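The scene view shows the beaker (378,310) and the bottle (415,305) at the block's front, with the jar (405,270) behind. The stand is at (237,380), the tray at (525,415) and the bystanders are on the right. In the top view the block corners are about (355,276), (418,283), (411,349) and (345,342). The stand is at (258,391) and the tray corners are about (429,361), (538,364), (537,433) and (428,429).

```bash
cat > h.py <<'E'
import cv2,numpy as np,pickle
from scipy.spatial.transform import Rotation as R
from station import ctrl, optics
C=pickle.load(open("cams.pkl","rb"))
def KT(c):
    K=np.array([[c["fx"],0,c["cx"]],[0,c["fy"],c["cy"]],[0,0,1.]])
    return K,cv2.Rodrigues(np.array(c["rvec"],float))[0],np.array(c["tvec"],float).ravel()
def p2w(c,uv,z,s=1.0):
    K,Rm,t=KT(c); o=-Rm.T@t; out=[]
    for u,v in uv:
        d=Rm.T@np.linalg.inv(K)@[u*s,v*s,1]; out.append((o+d*(z-o[2])/d[2])[:2])
    return np.array(out)
def w2p(c,P):
    K,Rm,t=KT(c); q=(K@(Rm@np.atleast_2d(P).T+t[:,None])).T; return q[:,:2]/q[:,2:]
def wrist(name,scale=1.5625):
    o=ctrl.get_obs(); c=optics.get_image("wrist")
    T=np.eye(4); T[:3,:3]=R.from_rotvec(o["tool_rot"]).as_matrix(); T[:3,3]=o["tool_pos"]
    T=np.linalg.inv(T@np.array(c["mount"])); c["rvec"]=R.from_matrix(T[:3,:3]).as_rotvec(); c["tvec"]=T[:3,3]
    pickle.dump(c,open(f"{name}.pkl","wb"))
    cv2.imwrite(f"pics/{name}.png",cv2.resize(c["image"],None,fx=scale,fy=scale,interpolation=cv2.INTER_CUBIC))
    return c
def togo(pos,yaw):
    """rows for a tool pointing down, tool x axis at world angle yaw(rad): shift & turn in present tool axes"""
    o=ctrl.get_obs(); R0=R.from_rotvec(o["tool_rot"]); 
    Rt=R.from_matrix(np.array([[np.cos(yaw),np.sin(yaw),0],[np.sin(yaw),-np.cos(yaw),0],[0,0,-1]]))
    print("shift",np.round(R0.inv().apply(np.array(pos)-o["tool_pos"]),4),"turn",np.round((R0.inv()*Rt).as_rotvec(),4))
E
python3 - <<'E'
from h import *
c=C["top"]; s=.64
for n,z,p in (("block",.024,[(355,276),(418,283),(411,349),(345,342)]),("stand",.012,[(231,373),(280,368),(285,410),(236,415)]),("tray",.02,[(429,361),(538,364),(537,433),(428,429)])):
    w=p2w(c,p,z,s); print(n,w.round(3).tolist(),w.mean(0).round(3)); e=w[1]-w[0]; f=w[2]-w[3]; print(np.degrees(np.arctan2(-e[0],-e[1])),np.degrees(np.arctan2(-f[0],-f[1])),np.linalg.norm(w[1]-w[0]),np.linalg.norm(w[2]-w[1]))
o=ctrl.get_obs(); print(R.from_rotvec(o["tool_rot"]).as_matrix().round(3))
print(np.array(optics.get_image("wrist")["mount"]).round(4))
w=p2w(c,[(383,283),(363,322),(396,323)],.08,s);print(w)
togo([.60,-.02,.33],0)
E
```

```text
block [[0.685, 0.069], [0.673, -0.061], [0.536, -0.048], [0.548, 0.086]] [0.61  0.011]
5.416707909743656 5.1102074657373935 0.13078643890327227 0.13695876434583418
stand [[0.483, 0.314], [0.494, 0.216], [0.411, 0.202], [0.4, 0.299]] [0.447 0.258]
-6.742830065742096 -6.60555147566562 0.09877843434347881 0.0844692915799462
tray [[0.513, -0.085], [0.51, -0.306], [0.374, -0.301], [0.379, -0.084]] [ 0.444 -0.194]
0.6454700954185835 1.2320413601637374 0.22119817804569933 0.1366481804358352
[[-0.947  0.322 -0.001]
 [ 0.322  0.947 -0.002]
 [ 0.    -0.002 -1.   ]]
[[-1.000e-04 -9.582e-01 -2.861e-01  7.390e-02]
 [ 1.000e+00 -3.000e-04  5.000e-04  1.100e-03]
 [-5.000e-04 -2.861e-01  9.582e-01 -1.436e-01]
 [ 0.000e+00  0.000e+00  0.000e+00  1.000e+00]]
[[ 0.65995941  0.0104022 ]
 [ 0.58222223  0.04766607]
 [ 0.5813691  -0.01629166]]
shift [-0.5745 -0.4504 -0.0991] turn [-7.0000e-04  2.2000e-03  2.8138e+00]
```

```bash
python3 -m jog '[[[-0.1825,-0.1443,0],[0,0,-0.328]],[[-0.1825,-0.1443,0],[0,0,-0.328]],[[-0.1825,-0.1443,0],[0,0,-0.328]],[[-0.1825,-0.1443,0],[0,0,-0.328]],[[-0.1825,-0.1443,0],[0,0,-0.328]]]'
python3 -m jog '[[[-0.127,-0.195,0],[0,0,0]],[[-0.127,-0.195,0],[0,0,0]],[[-0.127,-0.195,0],[0,0,0]],[[-0.127,-0.195,0],[0,0,0]],[[-0.127,-0.195,0],[0,0,0]]]'
python3 -m jog '[[[-0.127,-0.195,0],[0,0,0]],[[-0.127,-0.195,0],[0,0,0]],[[-0.127,-0.195,0],[0,0,0]],[[-0.127,-0.195,0],[0,0,0]],[[-0.127,-0.195,0],[0,0,0]]]'
python3 -c "
from h import *
c=wrist('w1');print(c['fx'],c['cx'],c['cy']);o=ctrl.get_obs();print(o['t'],o['q'],R.from_rotvec(o['tool_rot']).as_matrix().round(3))"
```

```text
t: 0.65
tool_pos: [0.3284, 0.3939, 0.2309]
tool_rot: [0.002, 3.142, -0.001]
contact_force: [-0.8, 0.6, -0.6]
opening: 0.0853
grip_force: 0.0
t: 1.15
tool_pos: [0.4556, 0.1986, 0.2311]
tool_rot: [0.003, 3.141, -0.001]
contact_force: [-0.1, -0.8, 0.3]
opening: 0.0858
grip_force: 0.0
t: 1.65
tool_pos: [0.5826, 0.0034, 0.2308]
tool_rot: [-0.003, -3.141, 0.001]
contact_force: [0.7, 1.2, 0.2]
opening: 0.0858
grip_force: 0.0
337.90694874146044 256.32931933067357 195.40281591824103
1.7 [-0.12543318 -0.04383844  1.71070042 -0.00303549  1.4733783  -1.69113932] [[-1.     0.005  0.001]
 [ 0.005  1.    -0.003]
 [-0.001 -0.003 -1.   ]]
```

View pics/w1.png

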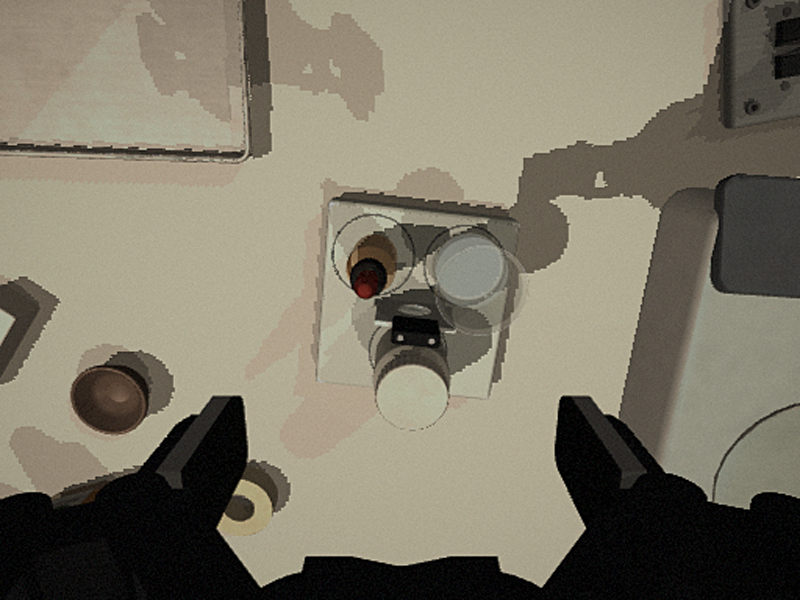

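The wrist view shows the whole block: the bottle is at left (370,265), the beaker at right (470,270), the plate grip at (415,332) and the jar at (412,395). I'll enlarge it.

```bash
python3 -c "
import cv2;i=cv2.imread('pics/w1.png');i=i[170:440,300:560];cv2.imwrite('pics/w1c.png',cv2.resize(i,None,fx=2.2,fy=2.2,interpolation=cv2.INTER_CUBIC))"
```

```text
(no output)
```

View pics/w1c.png

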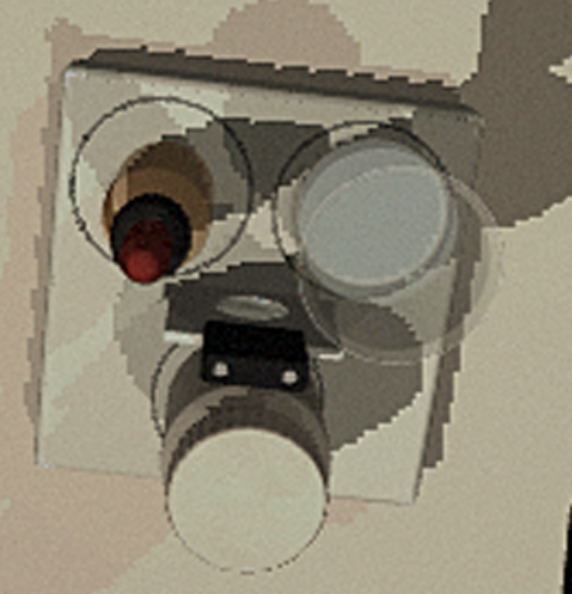

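Run:
```python
from h import *
c=pickle.load(open("w1.pkl","rb"))
f=lambda p,z:p2w(c,[((x/2.2+300)/1.5625,(y/2.2+170)/1.5625) for x,y in p],z)
w=f([(68,62),(482,115),(415,502),(38,465)],.024); print(w.round(4).tolist(),[np.linalg.norm(w[i]-w[i-1]).round(4) for i in range(4)])
L=np.array([[-66,-64],[-66,64],[66,64],[66,-64]])/1e3
a=L-L.mean(0); b=w-w.mean(0); th=np.arctan2((a[:,0]*b[:,1]-a[:,1]*b[:,0]).sum(),(a*b).sum()); Rm=np.array([[np.cos(th),-np.sin(th)],[np.sin(th),np.cos(th)]])
print("block",w.mean(0),np.degrees(th),"resid",((b-a@Rm.T)*1e3).round(1).tolist()); B=w.mean(0)
B2=B
for n,p,z in (("ring bottle",(161,188),.024),("ring beaker",(362,210),.024),("bulb",(145,264),.113),("collar",(150,237),.09),("beaker rim",(400,263),.09),("beaker base",(375,218),.025),("jar top",(247,500),.094),("grip",(256,342),.09)):
    q=f([p],z)[0]; print(n,q.round(4),"in block",(Rm.T@(q-B)*1e3).round(1))
for n,z,p in (("stand",.012,[(231,373),(280,368),(285,410),(236,415)]),):pass
```

```text
[[0.5406, -0.0405], [0.5566, 0.0834], [0.6848, 0.0691], [0.671, -0.0556]] [np.float64(0.1313), np.float64(0.1249), np.float64(0.129), np.float64(0.1254)]
block [0.61324983 0.01411139] -6.643578592321964 resid [[0.3, 1.3], [1.5, -1.9], [-1.4, -1.0], [-0.4, 1.5]]
ring bottle [ 0.5786 -0.0135] in block [-31.2 -31.5]
ring beaker [0.5857 0.0483] in block [-31.4  30.7]
bulb [ 0.5789 -0.0129] in block [-30.9 -30.8]
collar [ 0.5781 -0.013 ] in block [-31.8 -31. ]
beaker rim [0.585  0.0502] in block [-32.2  32.5]
beaker base [0.588  0.0522] in block [-29.5  34.9]
jar top [0.649  0.0116] in block [35.8  1.6]
grip [0.606  0.0138] in block [-7.1 -1.1]
```

```bash
python3 -m jog '[[[0.004,-0.0164,0],[0,0,0.7]],[[0.004,-0.0164,0],[0,0,0.7]],[[0.004,-0.0164,0],[0,0,0.7]],[[0.004,-0.0164,0],[0,0,0.7]],[[0.004,-0.0164,0],[0,0,0.7]]]' 0.7 >/dev/null
python3 -m jog '[[[0,0,0],[0,0,0.7]],[[0,0,0],[0,0,0.7]],[[0,0,0],[0,0,0.7]],[[0,0,0],[0,0,0.7]],[[0,0,0],[0,0,0.7]]]' >/dev/null
python3 -m jog '[[[0,0,0],[0,0,0.7]],[[0,0,0],[0,0,0.7]],[[0,0,0],[0,0,0.7]],[[0,0,0],[0,0,0.7]],[[0,0,0],[0,0,0.7]]]' >/dev/null
python3 -m jog '[[[0,0,0.08],[0,0,0.232]],[[0,0,0.08],[0,0,0.232]],[[0,0,0.08],[0,0,0.232]],[[0,0,0.08],[0,0,0.232]]]'
python3 -c "
from h import *
togo([.5785,-.013,.044],np.radians(46.4));c=wrist('w2')"
```

```text
t: 3.6
tool_pos: [0.5773, -0.0098, 0.1512]
tool_rot: [-2.886, -1.24, 0.002]
contact_force: [-0.7, -0.4, 0.1]
opening: 0.0599
grip_force: 0.0
shift [-0.0014  0.0032  0.1072] turn [-0.001   0.0007  0.0019]
```

View pics/w2.png

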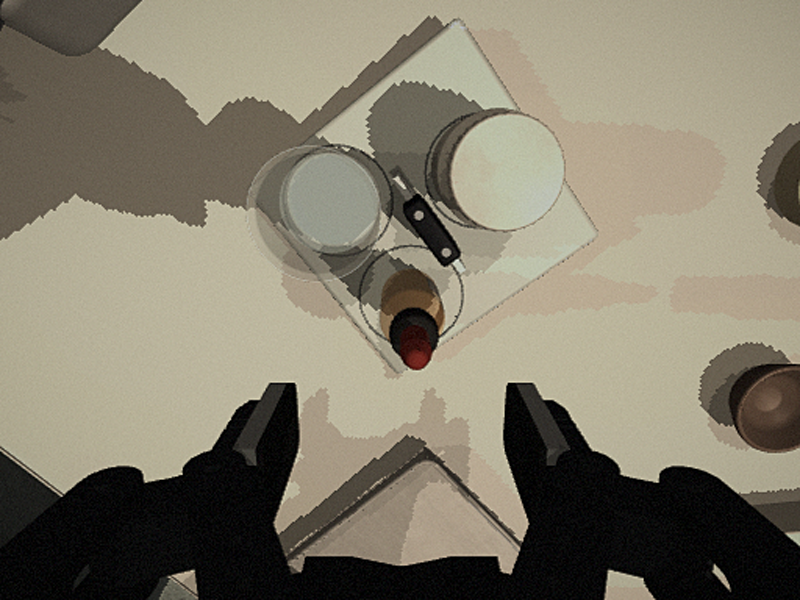

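Run:
```python
from h import *
c=pickle.load(open("w2.pkl","rb")); B=np.array([.61325,.0141]);th=np.radians(-6.6);Rm=np.array([[np.cos(th),-np.sin(th)],[np.sin(th),np.cos(th)]])
for n,p,z in (("ring bottle",(412,297),.024),("bulb",(418,356),.111),("collar",(412,329),.09),("beaker rim",(316,212),.09),("jar top",(508,170),.094),("grip",(431,227),.09),("grip screw",(419,215),.09),("grip screw",(447,252),.09)):
    q=p2w(c,[p],z,.64)[0]; print(n,q.round(4),"in block",(Rm.T@(q-B)*1e3).round(1))
```

```text
ring bottle [ 0.5786 -0.015 ] in block [-31.1 -32.9]
bulb [ 0.5803 -0.0142] in block [-29.5 -31.9]
collar [ 0.5812 -0.0104] in block [-29.  -28.1]
beaker rim [0.587  0.0497] in block [-30.2  32.4]
jar top [0.6502 0.0116] in block [37.   1.7]
grip [0.6152 0.015 ] in block [1.8 1.2]
grip screw [0.6149 0.0216] in block [0.8 7.7]
grip screw [0.6131 0.0035] in block [  1.1 -10.6]
```

```bash
python3 -m jog '[[[-0.001,0.003,0.04],[0,0,0]],[[-0.001,0.003,0.08],[0,0,0]],[[-0.001,0.003,0.107],[0,0,0]],[[-0.001,0.003,0.107],[0,0,0]],[[-0.001,0.003,0.107],[0,0,0]]]'
python3 -c "
from h import *
togo([.579,-.0125,.044],np.radians(46.4))"
```

```text
t: 4.15
tool_pos: [0.5809, -0.013, 0.0468]
tool_rot: [2.886, 1.238, 0.004]
contact_force: [0.2, 0.0, 1.0]
opening: 0.0599
grip_force: 0.0
shift [-0.0009 -0.0017  0.0028] turn [ 0.0028 -0.0019  0.0006]
```

```bash
python3 -m jog '[[[-0.001,-0.001,0.002],[0,0,0]],[[-0.001,-0.001,0.002],[0,0,0]],[[-0.001,-0.001,0.002],[0,0,0]]]'; python3 -m jog '[[[0,0,0],[0,0,0]],[[0,0,0],[0,0,0]],[[0,0,0],[0,0,0]],[[0,0,0],[0,0,0]],[[0,0,0],[0,0,0]]]' 0 30; python3 -m jog '[[[0,0,0],[0,0,0]],[[0,0,0],[0,0,0]],[[0,0,0],[0,0,0]]]'
```

```text
t: 4.45
tool_pos: [0.5786, -0.013, 0.0438]
tool_rot: [2.886, 1.237, 0.003]
contact_force: [-0.0, 0.7, 0.3]
opening: 0.0594
grip_force: 0.0
t: 4.95
tool_pos: [0.578, -0.0129, 0.0428]
tool_rot: [2.887, 1.237, 0.001]
contact_force: [-1.2, 0.7, 2.8]
opening: 0.0285
grip_force: 29.6
t: 5.25
tool_pos: [0.578, -0.0129, 0.0427]
tool_rot: [2.887, 1.237, 0.001]
contact_force: [-1.2, -0.7, 4.8]
opening: 0.0288
grip_force: 29.7
```

```bash
python3 -m jog '[[[0,0,-0.03],[0,0,0]],[[0,0,-0.07],[0,0,0]],[[0,0,-0.12],[0,0,0]],[[0,0,-0.12],[0,0,0]]]'; python3 -m jog '[[[-0.045,0.005,0],[0,0,-0.14]],[[-0.09,0.011,0],[0,0,-0.28]],[[-0.134,0.017,0],[0,0,-0.42]],[[-0.18,0.022,0],[0,0,-0.56]],[[-0.2235,0.028,0],[0,0,-0.7]]]';  python3 -m jog '[[[0,0,0],[0,0,-0.061]],[[0,0,0],[0,0,-0.061]]]'
python3 -c "
from h import *
togo([.444,-.194,.023],np.pi/2)"
```

```text
t: 5.65
tool_pos: [0.5821, -0.0134, 0.1703]
tool_rot: [2.881, 1.235, 0.018]
contact_force: [0.7, -0.0, 1.2]
opening: 0.0289
grip_force: 29.9
t: 6.15
tool_pos: [0.4448, -0.1912, 0.161]
tool_rot: [-2.297, -2.142, 0.001]
contact_force: [0.1, 0.2, -1.2]
opening: 0.029
grip_force: 29.9
t: 6.35
tool_pos: [0.4455, -0.1911, 0.1611]
tool_rot: [-2.239, -2.201, 0.0]
contact_force: [0.1, -0.2, -0.5]
opening: 0.0288
grip_force: 29.9
shift [-0.0031 -0.0013  0.1381] turn [-0.0011 -0.0009 -0.0172]
```

```bash
python3 -m jog '[[[-0.003,-0.001,0.05],[0,0,-0.017]],[[-0.003,-0.001,0.1],[0,0,-0.017]],[[-0.003,-0.001,0.13],[0,0,-0.017]],[[-0.003,-0.001,0.137],[0,0,-0.017]],[[-0.003,-0.001,0.138],[0,0,-0.017]]]'; python3 -m jog '[[[0,0,0.001],[0,0,0]],[[0,0,0.0015],[0,0,0]],[[0,0,0.002],[0,0,0]],[[0,0,0.002],[0,0,0]],[[0,0,0.002],[0,0,0]]]'
```

```text
t: 6.85
tool_pos: [0.4452, -0.1925, 0.0233]
tool_rot: [-2.216, -2.223, 0.001]
contact_force: [1.0, -0.5, -0.1]
opening: 0.0289
grip_force: 29.8
t: 7.35
tool_pos: [0.4459, -0.1937, 0.0229]
tool_rot: [2.218, 2.223, 0.0]
contact_force: [-1.0, 0.3, 0.5]
opening: 0.0287
grip_force: 29.9
```

```bash
python3 -m jog '[[[0,0,0.001],[0,0,0]],[[0,0,0.001],[0,0,0]],[[0,0,0.001],[0,0,0]]]';python3 -m jog '[[[0,0,0.001],[0,0,0]],[[0,0,0.001],[0,0,0]],[[0,0,0.001],[0,0,0]]]'
```

```text
t: 7.65
tool_pos: [0.4455, -0.1934, 0.0212]
tool_rot: [-2.218, -2.224, 0.0]
contact_force: [-0.1, -0.6, -0.6]
opening: 0.0289
grip_force: 29.9
t: 7.95
tool_pos: [0.4457, -0.1936, 0.0204]
tool_rot: [2.218, 2.224, 0.0]
contact_force: [-0.0, -0.3, 1.8]
opening: 0.0293
grip_force: 29.9
```

```bash
python3 -m jog '[[[0,0,0],[0,0,0]],[[0,0,0],[0,0,0]],[[0,0,0],[0,0,0]]]' 0.75; python3 -m jog '[[[0,0,-0.03],[0,0,0]],[[0,0,-0.07],[0,0,0]],[[0,0,-0.11],[0,0,0]],[[0,0,-0.15],[0,0,0]],[[0,0,-0.15],[0,0,0]]]' 0.85;  python3 -m jog '[[[0.1218,0.07,0],[0,0,-0.4]],[[0.1218,0.07,0],[0,0,-0.4]],[[0.1218,0.07,0],[0,0,-0.4]],[[0.1218,0.07,0],[0,0,-0.4]],[[0.1218,0.07,0],[0,0,-0.4]]]'
python3 -c "
from h import *
togo([.586,.05,.15],np.radians(120.4))"
```

```text
t: 8.25
tool_pos: [0.4456, -0.1935, 0.0203]
tool_rot: [-2.219, -2.224, 0.0]
contact_force: [0.7, -0.3, -0.1]
opening: 0.0643
grip_force: 0.0
t: 8.75
tool_pos: [0.449, -0.1956, 0.1777]
tool_rot: [2.21, 2.215, 0.004]
contact_force: [1.3, -0.8, 0.7]
opening: 0.0725
grip_force: 0.0
t: 9.25
tool_pos: [0.5151, -0.0708, 0.1695]
tool_rot: [-1.73, -2.621, 0.001]
contact_force: [-0.5, -0.5, -0.4]
opening: 0.0726
grip_force: 0.0
shift [0.0832 0.1127 0.0194] turn [-0.0013 -0.0006 -0.1266]
```

```bash
python3 -m jog '[[[0.083,0.113,0.019],[0,0,-0.127]],[[0.083,0.113,0.019],[0,0,-0.127]],[[0.083,0.113,0.019],[0,0,-0.127]],[[0.083,0.113,0.019],[0,0,-0.127]],[[0.083,0.113,0.019],[0,0,-0.127]]]'; python3 -m jog '[[[0,0,0],[0,0,0]]]'
python3 -c "
from h import *
togo([.586,.05,.044],np.radians(120.4));wrist('w3')"
```

```text
t: 9.75
tool_pos: [0.5863, 0.0485, 0.1505]
tool_rot: [-1.563, -2.724, 0.002]
contact_force: [-0.9, -0.4, 0.3]
opening: 0.0727
grip_force: 0.0
t: 9.85
tool_pos: [0.5863, 0.0476, 0.1512]
tool_rot: [-1.565, -2.724, 0.001]
contact_force: [-0.7, -0.1, 0.5]
opening: 0.0727
grip_force: 0.0
shift [0.0022 0.0011 0.1072] turn [-0.0007  0.0002 -0.0031]
```

View pics/w3.png

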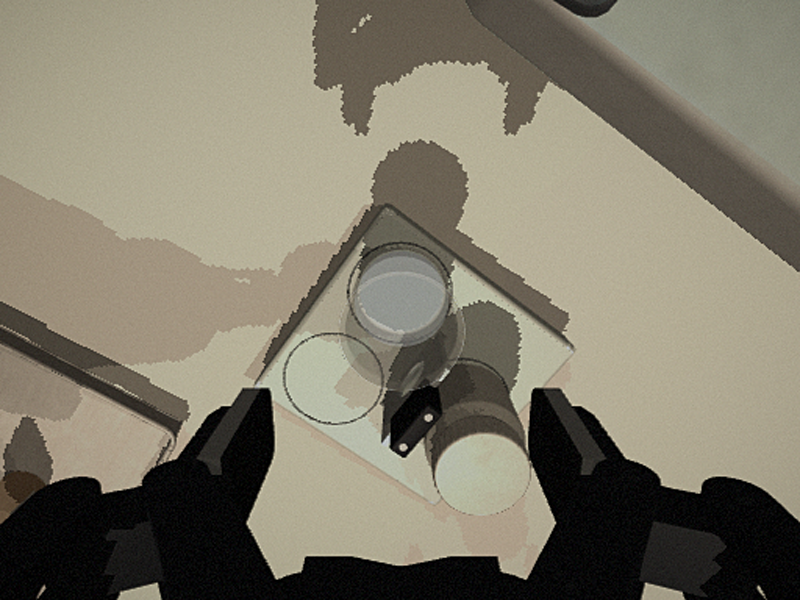

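Bottle gone from the block. The beaker rim is centred near (403,331), between the fingers (midpoint 401), so I'm going down on it.

```bash
python3 -m jog '[[[0.002,0.001,0.04],[0,0,0]],[[0.002,0.001,0.08],[0,0,0]],[[0.002,0.001,0.105],[0,0,0]],[[0.002,0.001,0.107],[0,0,0]],[[0.002,0.001,0.107],[0,0,0]]]'
python3 -m jog '[[[0,0,0],[0,0,0]],[[0,0,0],[0,0,0]],[[0,0,0],[0,0,0]],[[0,0,0],[0,0,0]],[[0,0,0],[0,0,0]]]' 0 25;python3 -m jog '[[[0,0,0],[0,0,0]],[[0,0,0],[0,0,0]],[[0,0,0],[0,0,0]]]'
python3 -c "
from h import *
togo([.444,-.124,.16],np.pi/2)"
```

```text
t: 10.4
tool_pos: [0.5863, 0.0504, 0.0446]
tool_rot: [-1.565, -2.724, 0.0]
contact_force: [-0.7, -0.4, 0.5]
opening: 0.0724
grip_force: 0.0
t: 10.9
tool_pos: [0.5883, 0.0509, 0.0471]
tool_rot: [1.561, 2.722, 0.002]
contact_force: [-1.6, -0.9, 6.9]
opening: 0.0506
grip_force: 25.6
t: 11.2
tool_pos: [0.5883, 0.0509, 0.0471]
tool_rot: [1.561, 2.722, 0.002]
contact_force: [-2.1, -2.1, 8.4]
opening: 0.051
grip_force: 25.6
shift [-0.0784 -0.2126 -0.1133] turn [0.0035 0.0021 0.5297]
```

```bash
python3 -m jog '[[[0,0,-0.03],[0,0,0]],[[0,0,-0.07],[0,0,0]],[[0,0,-0.115],[0,0,0]],[[0,0,-0.115],[0,0,0]]]'; python3 -m jog '[[[-0.016,-0.043,0],[0,0,0.106]],[[-0.032,-0.086,0],[0,0,0.212]],[[-0.048,-0.129,0],[0,0,0.318]],[[-0.064,-0.171,0],[0,0,0.424]],[[-0.081,-0.214,0],[0,0,0.53]]]';  python3 -m jog '[[[0,0,0],[0,0,0]],[[0,0,0],[0,0,0]]]'
python3 -c "
from h import *
c=pickle.load(open('w3.pkl','rb'))
print(p2w(c,[(403,331)],.09,.64),p2w(c,[(482,473)],.094,.64))
togo([.444,-.127,.0247],np.pi/2)"
```

```text
t: 11.6
tool_pos: [0.5916, 0.0514, 0.1688]
tool_rot: [1.555, 2.714, 0.012]
contact_force: [1.4, 0.1, 0.5]
opening: 0.0507
grip_force: 26.3
t: 12.1
tool_pos: [0.4416, -0.1275, 0.1593]
tool_rot: [2.225, 2.217, 0.001]
contact_force: [0.5, -1.3, 0.7]
opening: 0.0507
grip_force: 26.5
t: 12.3
tool_pos: [0.4425, -0.1272, 0.1595]
tool_rot: [2.223, 2.218, 0.001]
contact_force: [-0.2, -0.9, -0.0]
opening: 0.0506
grip_force: 26.5
[[0.58617258 0.05017908]] [[0.6486248  0.01190187]]
shift [0.0002 0.0014 0.1348] turn [ 0.0011 -0.     -0.0023]
```

```bash
python3 -m jog '[[[0,0.001,0.05],[0,0,0]],[[0,0.001,0.1],[0,0,0]],[[0,0.001,0.125],[0,0,0]],[[0,0.001,0.131],[0,0,0]],[[0,0.001,0.131],[0,0,0]]]'; python3 -m jog '[[[0,0,0.001],[0,0,0]],[[0,0,0.0015],[0,0,0]],[[0,0,0.002],[0,0,0]],[[0,0,0.002],[0,0,0]],[[0,0,0.002],[0,0,0]]]';python3 -m jog '[[[0,0,0.001],[0,0,0]],[[0,0,0.0015],[0,0,0]],[[0,0,0.002],[0,0,0]],[[0,0,0.002],[0,0,0]],[[0,0,0.002],[0,0,0]]]'
```

```text
t: 12.8
tool_pos: [0.444, -0.1255, 0.0278]
tool_rot: [-2.218, -2.222, 0.001]
contact_force: [0.4, -0.1, -0.9]
opening: 0.0507
grip_force: 26.5
t: 13.3
tool_pos: [0.444, -0.1268, 0.0267]
tool_rot: [2.222, 2.22, 0.0]
contact_force: [-0.5, -0.1, -0.6]
opening: 0.0507
grip_force: 26.5
t: 13.8
tool_pos: [0.4438, -0.1267, 0.0247]
tool_rot: [-2.222, -2.221, 0.001]
contact_force: [-3.4, 2.1, 4.9]
opening: 0.0507
grip_force: 27.0
```

```bash
python3 -m jog '[[[0,0,0],[0,0,0]],[[0,0,0],[0,0,0]],[[0,0,0],[0,0,0]]]' 0.85; python3 -m jog '[[[0,0,-0.03],[0,0,0]],[[0,0,-0.07],[0,0,0]],[[0,0,-0.11],[0,0,0]],[[0,0,-0.145],[0,0,0]],[[0,0,-0.145],[0,0,0]]]' ;  python3 -m jog '[[[0.139,0.205,0],[0,0,-0.7]],[[0.139,0.205,0],[0,0,-0.7]],[[0.139,0.205,0],[0,0,-0.7]],[[0.139,0.205,0],[0,0,-0.7]],[[0.139,0.205,0],[0,0,-0.7]]]'
python3 -m jog '[[[0,0,0],[0,0,-0.7]],[[0,0,0],[0,0,-0.7]],[[0,0,0],[0,0,-0.7]],[[0,0,0],[0,0,-0.7]],[[0,0,0],[0,0,-0.7]]]'
python3 -c "
from h import *
togo([.6493,.0117,.15],np.radians(173.4))"
```

```text
t: 14.1
tool_pos: [0.4437, -0.1266, 0.024]
tool_rot: [-2.222, -2.221, -0.0]
contact_force: [0.6, -0.3, 0.2]
opening: 0.0728
grip_force: 0.0
t: 14.6
tool_pos: [0.4471, -0.1281, 0.1757]
tool_rot: [2.214, 2.213, 0.006]
contact_force: [0.7, -0.3, -0.3]
opening: 0.0731
grip_force: 0.0
t: 15.1
tool_pos: [0.65, 0.0138, 0.1677]
tool_rot: [-1.317, -2.85, 0.001]
contact_force: [0.2, -0.4, 1.6]
opening: 0.0726
grip_force: 0.0
t: 15.6
tool_pos: [0.6484, 0.0124, 0.1676]
tool_rot: [-0.261, -3.129, -0.0]
contact_force: [0.3, -0.7, 0.0]
opening: 0.0724
grip_force: 0.0
shift [-0.0011 -0.0005  0.0176] turn [-0.    -0.002 -0.051]
```

```bash
python3 -m jog '[[[-0.001,0,0.03],[0,0,-0.051]],[[-0.001,0,0.07],[0,0,-0.051]],[[-0.001,0,0.11],[0,0,-0.051]],[[-0.001,0,0.123],[0,0,-0.051]],[[-0.001,0,0.123],[0,0,-0.051]]]'
python3 -c "
from h import *
togo([.6493,.0117,.044],np.radians(173.4))"
python3 -m jog '[[[0,0,0],[0,0,0]],[[0,0,0],[0,0,0]],[[0,0,0],[0,0,0]],[[0,0,0],[0,0,0]],[[0,0,0],[0,0,0]]]' 0 40;python3 -m jog '[[[0,0,0],[0,0,0]],[[0,0,0],[0,0,0]],[[0,0,0],[0,0,0]]]'
```

```text
t: 16.1
tool_pos: [0.6472, 0.0123, 0.0425]
tool_rot: [-0.188, -3.129, -0.0]
contact_force: [-0.9, 0.0, 0.1]
opening: 0.0728
grip_force: 0.0
shift [-0.0021 -0.0004 -0.0015] turn [-0.0001 -0.0068 -0.0051]
t: 16.6
tool_pos: [0.6522, 0.0119, 0.0495]
tool_rot: [0.189, 3.13, -0.0]
contact_force: [0.7, -0.8, 7.0]
opening: 0.0468
grip_force: 41.8
t: 16.9
tool_pos: [0.6522, 0.0119, 0.0495]
tool_rot: [0.189, 3.13, -0.0]
contact_force: [0.8, 0.2, 7.0]
opening: 0.0467
grip_force: 41.8
```

```bash
python3 -m jog '[[[0,0,-0.03],[0,0,0]],[[0,0,-0.07],[0,0,0]],[[0,0,-0.12],[0,0,0]],[[0,0,-0.12],[0,0,0]],[[0,0,-0.12],[0,0,0]]]'
python3 -c "
from h import *
togo([.444,-.262,.16],np.pi/2)"
```

```text
t: 17.4
tool_pos: [0.6509, 0.0121, 0.1689]
tool_rot: [0.188, 3.132, -0.0]
contact_force: [-1.2, 0.5, -1.6]
opening: 0.0467
grip_force: 41.8
shift [ 0.1726 -0.2969  0.0081] turn [0.0032 0.0033 1.4506]
```

```bash
python3 -m jog '[[[0.02,-0.04,0],[0,0,0.145]],[[0.045,-0.08,0],[0,0,0.29]],[[0.065,-0.12,0],[0,0,0.435]],[[0.087,-0.15,0],[0,0,0.58]],[[0.087,-0.15,0],[0,0,0.725]]]'; python3 -c "
from h import *
togo([.444,-.262,.16],np.pi/2)"
```

```text
t: 17.9
tool_pos: [0.5415, -0.1285, 0.1633]
tool_rot: [-1.301, -2.853, 0.003]
contact_force: [0.7, 0.3, -1.3]
opening: 0.0465
grip_force: 41.9
shift [-0.0368 -0.1611  0.0037] turn [-0.0053 -0.0029  0.7153]
```

```bash
python3 -m jog '[[[-0.008,-0.035,0],[0,0,0.143]],[[-0.016,-0.07,0],[0,0,0.286]],[[-0.024,-0.105,0],[0,0,0.43]],[[-0.03,-0.135,0],[0,0,0.57]],[[-0.037,-0.161,0],[0,0,0.715]]]';python3 -m jog '[[[0,0,0],[0,0,0]],[[0,0,0],[0,0,0]]]';  python3 -c "
from h import *
togo([.444,-.262,.0275],np.pi/2)"
```

```text
t: 18.4
tool_pos: [0.4472, -0.2609, 0.1637]
tool_rot: [-2.214, -2.223, 0.001]
contact_force: [-0.3, 0.4, -1.3]
opening: 0.0466
grip_force: 42.0
t: 18.6
tool_pos: [0.4485, -0.2603, 0.1643]
tool_rot: [-2.207, -2.23, -0.0]
contact_force: [-0.6, -0.3, -1.6]
opening: 0.0468
grip_force: 42.1
shift [-0.002  -0.0041  0.1368] turn [-0.0025 -0.0026  0.0105]
```

```bash
python3 -m jog '[[[-0.002,-0.004,0.05],[0,0,0.01]],[[-0.002,-0.004,0.1],[0,0,0.01]],[[-0.002,-0.004,0.125],[0,0,0.01]],[[-0.002,-0.004,0.133],[0,0,0.01]],[[-0.002,-0.004,0.133],[0,0,0.01]]]'; python3 -m jog '[[[0,0,0.001],[0,0,0]],[[0,0,0.0015],[0,0,0]],[[0,0,0.002],[0,0,0]],[[0,0,0.002],[0,0,0]],[[0,0,0.002],[0,0,0]]]';python3 -m jog '[[[0,0,0.001],[0,0,0]],[[0,0,0.0015],[0,0,0]],[[0,0,0.002],[0,0,0]],[[0,0,0.002],[0,0,0]],[[0,0,0.002],[0,0,0]]]'
```

```text
t: 19.1
tool_pos: [0.445, -0.2614, 0.0318]
tool_rot: [-2.216, -2.222, 0.0]
contact_force: [0.5, 0.2, -0.8]
opening: 0.0465
grip_force: 42.1
t: 19.6
tool_pos: [0.4459, -0.2632, 0.032]
tool_rot: [2.22, 2.221, 0.0]
contact_force: [0.4, 0.0, -0.9]
opening: 0.0466
grip_force: 42.1
t: 20.1
tool_pos: [0.4456, -0.2629, 0.0292]
tool_rot: [-2.221, -2.222, -0.0]
contact_force: [-0.0, -0.3, -1.3]
opening: 0.0468
grip_force: 42.1
```

```bash
python3 -m jog '[[[0,0,0.001],[0,0,0]],[[0,0,0.0015],[0,0,0]],[[0,0,0.0015],[0,0,0]],[[0,0,0.0015],[0,0,0]]]';python3 -m jog '[[[0,0,0.001],[0,0,0]],[[0,0,0.0015],[0,0,0]],[[0,0,0.0015],[0,0,0]],[[0,0,0.0015],[0,0,0]]]'
```

```text
t: 20.5
tool_pos: [0.4456, -0.2629, 0.0278]
tool_rot: [-2.221, -2.222, -0.0]
contact_force: [0.4, -0.1, -1.4]
opening: 0.0467
grip_force: 42.1
t: 20.9
tool_pos: [0.4458, -0.2631, 0.0271]
tool_rot: [-2.221, -2.222, 0.0]
contact_force: [-2.4, 2.0, 6.0]
opening: 0.0466
grip_force: 42.6
```

```bash
python3 -m jog '[[[0,0,0],[0,0,0]],[[0,0,0],[0,0,0]],[[0,0,0],[0,0,0]]]' 0.85; python3 -m jog '[[[0,0,-0.03],[0,0,0]],[[0,0,-0.07],[0,0,0]],[[0,0,-0.12],[0,0,0]],[[0,0,-0.16],[0,0,0]],[[0,0,-0.2],[0,0,0]]]' ;  python3 -m jog '[[[0.05,0,0],[0,0,0]],[[0.07,0,0],[0,0,0]],[[0.07,0,0],[0,0,0]],[[0.07,0,0],[0,0,0]],[[0.07,0,0],[0,0,0]]]' 0.4
python3 -c "
from h import *
wrist('w4');o=ctrl.get_obs();print(o['tool_pos'])"
```

```text
t: 21.2
tool_pos: [0.4456, -0.263, 0.0262]
tool_rot: [2.221, 2.222, 0.0]
contact_force: [0.6, 0.5, -0.3]
opening: 0.0725
grip_force: 0.0
t: 21.7
tool_pos: [0.4456, -0.2629, 0.2282]
tool_rot: [2.22, 2.221, 0.0]
contact_force: [1.3, -0.5, 0.9]
opening: 0.0724
grip_force: 0.0
t: 22.2
tool_pos: [0.4455, -0.1936, 0.2259]
tool_rot: [-2.221, -2.221, 0.001]
contact_force: [0.3, 0.1, -0.4]
opening: 0.0344
grip_force: 0.0
[ 0.44545461 -0.19371098  0.22591911]
```

View pics/w4.png

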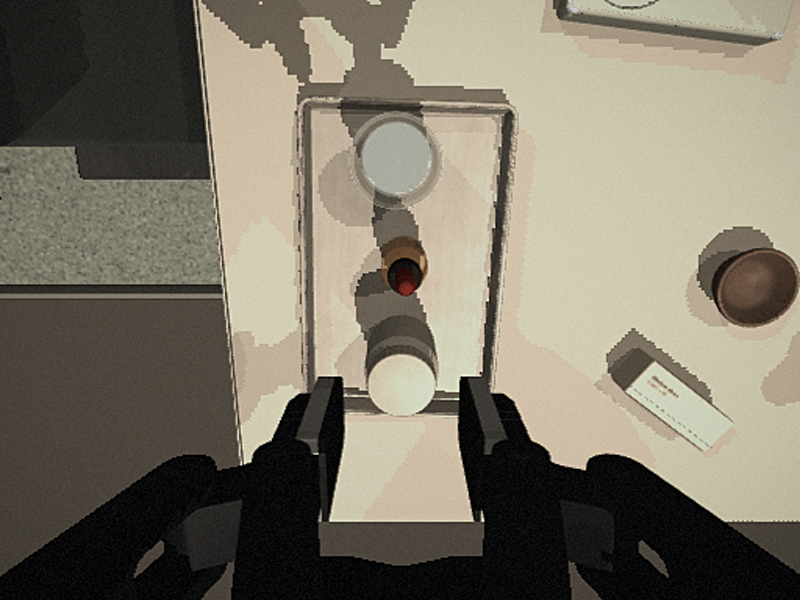

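All three stand upright in the tray: jar top at (402,384), bulb at (405,286), beaker rim at (398,160).

Run:
```python
from h import *
c=pickle.load(open("w4.pkl","rb"))
for n,p,z in (("jar",(402,384),.072),("bulb",(405,287),.09),("collar",(405,272),.068),("beaker",(398,160),.068)): print(n,p2w(c,[p],z,.64).round(4))
togo([.614,.0145,.18],np.radians(83.4))
```

```text
jar [[ 0.4456 -0.2587]]
bulb [[ 0.4472 -0.1923]]
collar [[ 0.4473 -0.189 ]]
beaker [[ 0.4433 -0.1258]]
shift [0.2083 0.1685 0.0458] turn [-6.000e-04 -1.000e-04  1.147e-01]
```

```bash
python3 -m jog '[[[0.208,0.1685,0.046],[0,0,0.115]],[[0.208,0.1685,0.046],[0,0,0.115]],[[0.208,0.1685,0.046],[0,0,0.115]],[[0.208,0.1685,0.046],[0,0,0.115]],[[0.208,0.1685,0.046],[0,0,0.115]]]'; python3 -m jog '[[[0,0,0],[0,0,0]],[[0,0,0],[0,0,0]]]'
python3 -c "
from h import *
togo([.614,.0135,.15],np.radians(83.4));wrist('w5')"
```

```text
t: 22.75
tool_pos: [0.6019, -0.0007, 0.1832]
tool_rot: [2.346, 2.089, -0.001]
contact_force: [-0.2, -0.6, -0.9]
opening: 0.034
grip_force: 0.0
t: 22.95
tool_pos: [0.6007, -0.0013, 0.1827]
tool_rot: [-2.343, -2.091, 0.003]
contact_force: [-0.2, -0.2, 0.1]
opening: 0.0345
grip_force: 0.0
shift [0.0163 0.0116 0.0326] turn [-0.0024  0.0005  0.0017]
```

View pics/w5.png

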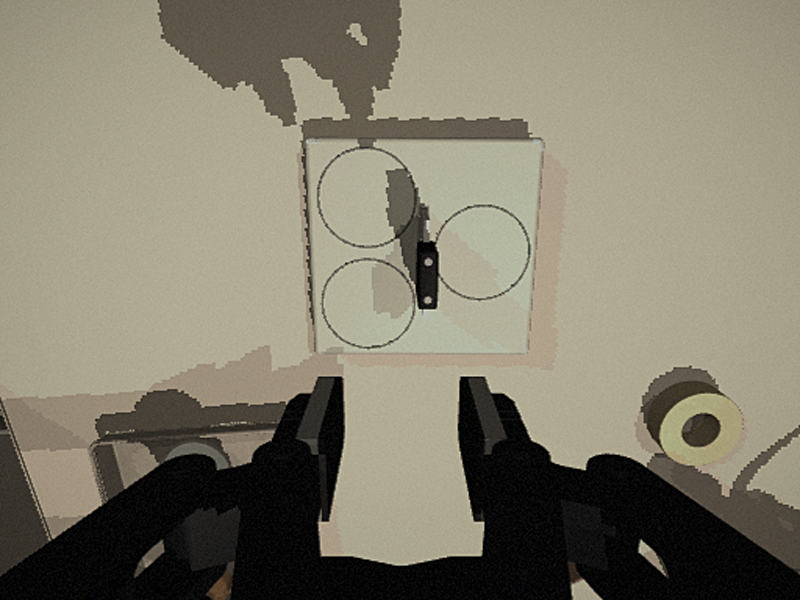

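Clear view: grip centre (428,275), ring centres (366,197), (368,303) and (483,252), block corners (304,139), (543,139), (528,353) and (316,353).

Run:
```python
from h import *
c=pickle.load(open("w5.pkl","rb"))
w=p2w(c,[(304,139),(543,139),(528,353),(316,353)],.024,.64);B=w.mean(0)
print("block",B.round(4),[np.degrees(np.arctan2(*(w[b]-w[a])[::-1])).round(2) for a,b in((0,1),(3,2))])
th=np.radians(-6.6);Rm=np.array([[np.cos(th),-np.sin(th)],[np.sin(th),np.cos(th)]])
for n,p,z in (("ring beak",(366,197),.024),("ring bot",(368,303),.024),("ring jar",(483,252),.024),("grip",(428,275),.09),("s1",(429,262),.09),("s2",(428,300),.09)):
    q=p2w(c,[p],z,.64)[0]; print(n,q.round(4),(Rm.T@(q-B)*1e3).round(1))
```

```text
block [0.6141 0.0132] [np.float64(-6.51), np.float64(-6.42)]
ring beak [0.5856 0.0482] [-32.3  31.5]
ring bot [ 0.5786 -0.0136] [-32.2 -30.8]
ring jar [0.6489 0.0095] [35.   0.3]
grip [0.6144 0.0154] [0.  2.2]
s1 [0.6154 0.0214] [0.4 8.3]
s2 [0.6132 0.0035] [ 0.2 -9.7]
```

```bash
python3 -m jog '[[[0.0158,0.012,0.03],[0,0,0]],[[0.0158,0.012,0.06],[0,0,0]],[[0.0158,0.012,0.1],[0,0,0]],[[0.0158,0.012,0.122],[0,0,0]],[[0.0158,0.012,0.1245],[0,0,0]]]'; python3 -m jog '[[[0,0,0],[0,0,0]],[[0,0,0],[0,0,0]]]'
python3 -c "
from h import *
togo([.6143,.013,.058],np.radians(83.5))"
python3 -m jog '[[[0,0,0],[0,0,0]],[[0,0,0],[0,0,0]],[[0,0,0],[0,0,0]],[[0,0,0],[0,0,0]],[[0,0,0],[0,0,0]]]' 0 60;python3 -m jog '[[[0,0,0],[0,0,0]],[[0,0,0],[0,0,0]],[[0,0,0],[0,0,0]]]'
```

```text
t: 23.5
tool_pos: [0.611, 0.0114, 0.0558]
tool_rot: [-2.344, -2.085, 0.008]
contact_force: [0.3, 0.0, -0.1]
opening: 0.0346
grip_force: 0.0
t: 23.7
tool_pos: [0.6158, 0.012, 0.062]
tool_rot: [2.344, 2.087, 0.004]
contact_force: [0.3, -0.2, -0.1]
opening: 0.0341
grip_force: 0.0
shift [ 0.0009 -0.0016  0.004 ] turn [ 0.0039  0.     -0.0022]
t: 24.2
tool_pos: [0.6155, 0.0127, 0.0617]
tool_rot: [2.343, 2.09, 0.002]
contact_force: [-1.6, -0.7, 6.6]
opening: 0.0075
grip_force: 59.3
t: 24.5
tool_pos: [0.6155, 0.0127, 0.0617]
tool_rot: [2.343, 2.09, 0.002]
contact_force: [-2.3, 0.5, 5.6]
opening: 0.0078
grip_force: 59.3
```

```bash
python3 -m jog '[[[0,0,-0.01],[0,0,0]],[[0,0,-0.02],[0,0,0]],[[0,0,-0.04],[0,0,0]],[[0,0,-0.07],[0,0,0]],[[0,0,-0.1],[0,0,0]]]'; python3 -m jog '[[[0,0,-0.05],[0,0,0]],[[0,0,-0.06],[0,0,0]],[[0,0,-0.06],[0,0,0]],[[0,0,-0.06],[0,0,0]]]'
python3 -c "
from h import *
togo([.447,.178,.22],np.radians(96.7))"
```

```text
t: 25.0
tool_pos: [0.6138, 0.0131, 0.1606]
tool_rot: [-2.344, -2.091, 0.001]
contact_force: [0.7, 0.3, -0.3]
opening: 0.0078
grip_force: 58.6
t: 25.4
tool_pos: [0.6137, 0.0131, 0.2185]
tool_rot: [-2.344, -2.09, 0.001]
contact_force: [-0.3, 0.4, -1.4]
opening: 0.0077
grip_force: 58.7
shift [ 0.1448 -0.1845 -0.0012] turn [-1.300e-03 -2.000e-04 -2.313e-01]
```

```bash
python3 -m jog '[[[0.03,-0.037,0],[0,0,-0.05]],[[0.06,-0.074,0],[0,0,-0.1]],[[0.09,-0.11,0],[0,0,-0.15]],[[0.12,-0.15,0],[0,0,-0.2]],[[0.145,-0.1845,0],[0,0,-0.231]]]'; python3 -m jog '[[[0,0,0],[0,0,0]],[[0,0,0],[0,0,0]],[[0,0,0],[0,0,0]]]'
python3 -c "
from h import *
wrist('w6')"
```

```text
t: 25.9
tool_pos: [0.4444, 0.179, 0.2163]
tool_rot: [-2.084, -2.346, 0.006]
contact_force: [-0.5, -0.3, -0.1]
opening: 0.0076
grip_force: 58.8
t: 26.2
tool_pos: [0.4475, 0.1774, 0.2181]
tool_rot: [-2.089, -2.345, 0.003]
contact_force: [0.0, -0.4, -0.4]
opening: 0.0081
grip_force: 58.8
```

View pics/w6.png

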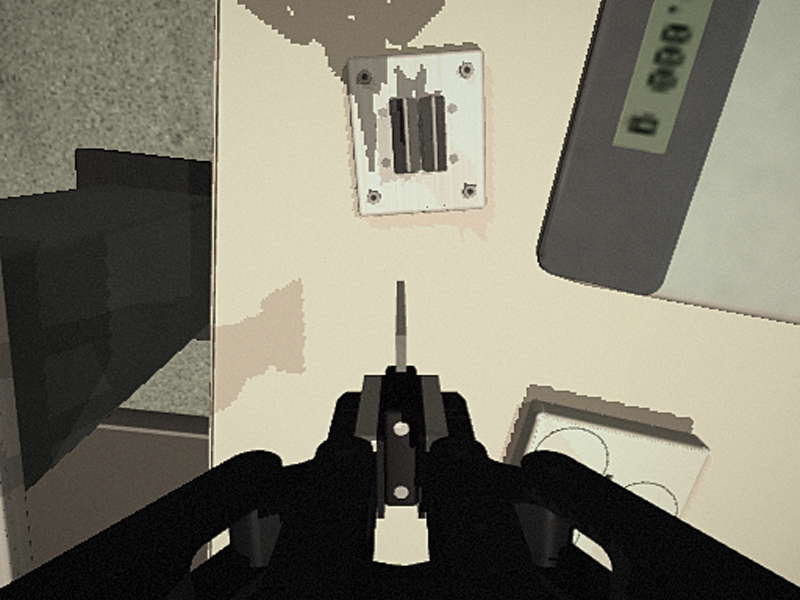

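```bash
python3 -c "
import cv2;i=cv2.imread('pics/w6.png');i=i[35:225,335:500];cv2.imwrite('pics/w6c.png',cv2.resize(i,None,fx=3,fy=3,interpolation=cv2.INTER_CUBIC))"
```

```text
(no output)
```

View pics/w6c.png

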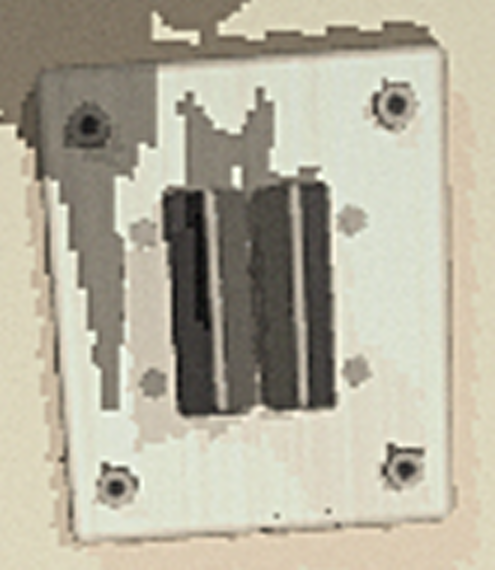

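The stand fills the crop. Its screws are at (90,126), (396,105), (404,470) and (117,488), and the mouth edges run (213,195)-(224,405) and (295,185)-(305,400).

Run:
```python
from h import *
c=pickle.load(open("w6.pkl","rb"))
f=lambda p,z:p2w(c,[((x/3+335)/1.5625,(y/3+35)/1.5625) for x,y in p],z)
def yaw(d): return np.degrees(np.arctan2(-d[0],d[1])).round(2)
w=f([(42,68),(443,45),(452,515),(80,540)],.012);print("corners",w.mean(0).round(4),yaw(w[0]-w[3]),yaw(w[1]-w[2]),np.degrees(np.arctan2(*(w[1]-w[0])[::-1])),np.linalg.norm(w-np.roll(w,1,0),axis=1).round(4))
w=f([(90,126),(396,105),(404,470),(117,488)],.012);print("screws",w.mean(0).round(4),yaw(w[0]-w[3]),yaw(w[1]-w[2]))
w=f([(213,195),(295,185),(305,400),(224,405)],.051);print("mouth",w.mean(0).round(4),yaw(w[0]-w[3]),yaw(w[1]-w[2]),np.linalg.norm(w-np.roll(w,1,0),axis=1).round(4))
w=p2w(c,[(401,281),],.1624,.64);print("plate +y lower corner",w)
w=p2w(c,[(401,370),],.218,.64);print("plate +y upper corner",w)
o=ctrl.get_obs();m=R.from_rotvec(o['tool_rot']).as_matrix();print(o['tool_pos'],m.round(4))
```

```text
corners [0.4491 0.2597] 10.05 10.38 9.592769385050453 [0.0949 0.0809 0.0937 0.0815]
screws [0.4486 0.2594] 10.14 10.05
mouth [0.4488 0.2595] 10.0 10.49 [0.0374 0.0151 0.0382 0.0154]
plate +y lower corner [[0.44429674 0.20196612]]
plate +y upper corner [[0.44595033 0.18896225]]
[0.44779943 0.17726891 0.2184217 ] [[-1.149e-01  9.934e-01 -1.700e-03]
 [ 9.934e-01  1.149e-01 -7.000e-04]
 [-5.000e-04 -1.800e-03 -1.000e+00]]
```

```bash
python3 -c "
from h import *
togo([.4488,.2595,.18],np.radians(100.1))"
python3 -m jog '[[[0.03,0.003,0.02],[0,0,-0.061]],[[0.06,0.007,0.038],[0,0,-0.061]],[[0.0815,0.0105,0.038],[0,0,-0.061]],[[0.0815,0.0105,0.038],[0,0,-0.061]],[[0.0815,0.0105,0.038],[0,0,-0.061]]]'
python3 -m jog '[[[0,0,0],[0,0,0]],[[0,0,0],[0,0,0]],[[0,0,0],[0,0,0]]]'
python3 -c "
from h import *
togo([.4488,.2595,.125],np.radians(100.1))"
```

```text
shift [0.0816 0.0105 0.0384] turn [-0.0018  0.0004 -0.0611]
t: 26.75
tool_pos: [0.4492, 0.2596, 0.1811]
tool_rot: [2.017, 2.409, -0.002]
contact_force: [-0.1, 0.1, -1.2]
opening: 0.0077
grip_force: 58.8
t: 27.05
tool_pos: [0.4489, 0.2596, 0.1818]
tool_rot: [2.017, 2.408, 0.001]
contact_force: [-0.5, 0.3, -0.6]
opening: 0.0079
grip_force: 58.8
shift [-0.     -0.0001  0.0568] turn [ 0.0006 -0.      0.0001]
```

```bash
python3 -m jog '[[[0,0,0.02],[0,0,0]],[[0,0,0.04],[0,0,0]],[[0,0,0.055],[0,0,0]],[[0,0,0.058],[0,0,0]],[[0,0,0.06],[0,0,0]]]'
python3 -m jog '[[[0,0,0.004],[0,0,0]],[[0,0,0.008],[0,0,0]],[[0,0,0.012],[0,0,0]],[[0,0,0.016],[0,0,0]],[[0,0,0.016],[0,0,0]]]'
python3 -m jog '[[[0,0,0.004],[0,0,0]],[[0,0,0.008],[0,0,0]],[[0,0,0.012],[0,0,0]],[[0,0,0.012],[0,0,0]],[[0,0,0.012],[0,0,0]]]'
python3 -c "
from h import *
togo([.4488,.2595,.068],np.radians(100.1))"
```

```text
t: 27.55
tool_pos: [0.4485, 0.2601, 0.1213]
tool_rot: [-2.016, -2.409, 0.0]
contact_force: [1.3, 0.5, -0.3]
opening: 0.0081
grip_force: 58.8
t: 28.05
tool_pos: [0.4481, 0.2601, 0.1048]
tool_rot: [-2.015, -2.409, 0.002]
contact_force: [-0.1, -0.5, -1.1]
opening: 0.0078
grip_force: 58.8
t: 28.55
tool_pos: [0.4484, 0.2602, 0.0934]
tool_rot: [-2.016, -2.409, 0.001]
contact_force: [0.1, 0.1, -0.2]
opening: 0.008
grip_force: 58.8
shift [-0.0007  0.0003  0.0254] turn [-0.0004  0.0001  0.0012]
```

```bash
python3 -m jog '[[[0,0,0.004],[0,0,0]],[[0,0,0.008],[0,0,0]],[[0,0,0.012],[0,0,0]],[[0,0,0.012],[0,0,0]]]'
python3 -m jog '[[[0,0,0.004],[0,0,0]],[[0,0,0.007],[0,0,0]],[[0,0,0.01],[0,0,0]],[[0,0,0.01],[0,0,0]]]'
python3 -m jog '[[[0,0,0.002],[0,0,0]],[[0,0,0.003],[0,0,0]],[[0,0,0.003],[0,0,0]]]'
```

```text
t: 28.95
tool_pos: [0.4482, 0.2601, 0.0807]
tool_rot: [-2.016, -2.409, 0.001]
contact_force: [0.1, -0.3, -0.8]
opening: 0.0082
grip_force: 58.7
t: 29.35
tool_pos: [0.4482, 0.2601, 0.0708]
tool_rot: [-2.016, -2.409, 0.001]
contact_force: [1.0, 0.7, -1.2]
opening: 0.0081
grip_force: 58.8
t: 29.65
tool_pos: [0.4484, 0.2602, 0.0683]
tool_rot: [-2.016, -2.41, 0.0]
contact_force: [0.3, -0.8, -0.6]
opening: 0.0084
grip_force: 59.0
```

```bash
python3 -m jog '[[[0,0,0.001],[0,0,0]],[[0,0,0.002],[0,0,0]],[[0,0,0.002],[0,0,0]]]'
python3 -m jog '[[[0,0,0.001],[0,0,0]],[[0,0,0.002],[0,0,0]],[[0,0,0.002],[0,0,0]]]'
python3 -c "
from h import *
c=optics.get_image('scene');s=w2p(c,[[.4488,.2595,.04]])[0].astype(int);i=c['image'][s[1]-45:s[1]+45,s[0]-55:s[0]+55]
c2=optics.get_image('top');s=w2p(c2,[[.4488,.2595,.04]])[0].astype(int);j=c2['image'][s[1]-45:s[1]+45,s[0]-55:s[0]+55]
cv2.imwrite('pics/s7.png',cv2.resize(np.hstack([i,j]),None,fx=3.6,fy=3.6,interpolation=cv2.INTER_CUBIC));wrist('w7')"
```

```text
t: 29.95
tool_pos: [0.4488, 0.2603, 0.0676]
tool_rot: [2.016, 2.41, -0.0]
contact_force: [-2.5, -1.0, 7.0]
opening: 0.008
grip_force: 60.0
t: 30.25
tool_pos: [0.4492, 0.2605, 0.0676]
tool_rot: [2.015, 2.41, -0.0]
contact_force: [-6.1, -3.7, 16.9]
opening: 0.0078
grip_force: 61.6
```

View pics/w7.png

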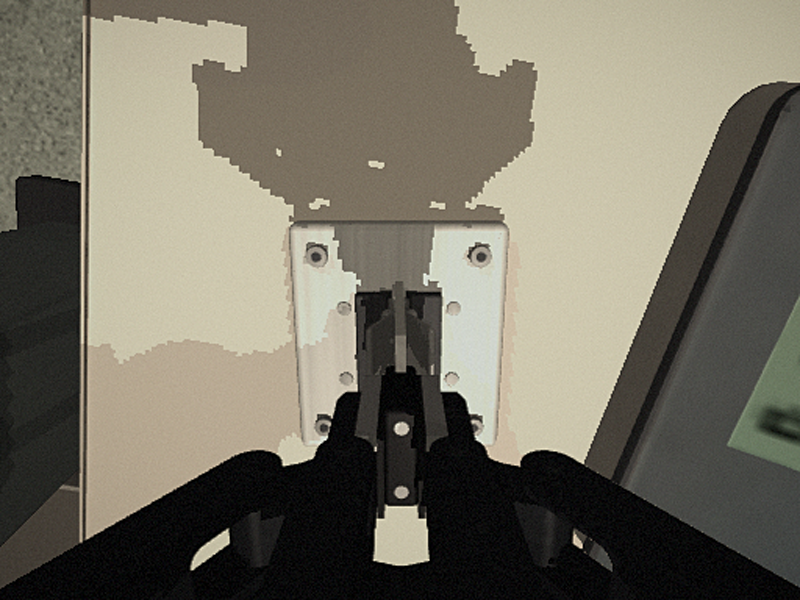

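The stop came at z = 0.0676, which matches the expected home height, and the plate is centred between the leaves at x = 399. Releasing.

```bash
python3 -m jog '[[[0,0,-0.002],[0,0,0]],[[0,0,-0.002],[0,0,0]],[[0,0,-0.002],[0,0,0]]]';python3 -m jog '[[[0,0,0],[0,0,0]],[[0,0,0],[0,0,0]],[[0,0,0],[0,0,0]]]' 0.35; python3 -m jog '[[[0,0,-0.02],[0,0,0]],[[0,0,-0.05],[0,0,0]],[[0,0,-0.09],[0,0,0]],[[0,0,-0.13],[0,0,0]],[[0,0,-0.13],[0,0,0]]]';  python3 -m jog '[[[-0.05,0,0],[0,0,0]],[[-0.08,0,0],[0,0,0]],[[-0.08,0,0],[0,0,0]],[[-0.08,0,0],[0,0,0]]]' 0.75
python3 -c "
from h import *
wrist('w8');i=cv2.imread('pics/w8.png')[0:300,250:550];cv2.imwrite('pics/w8c.png',cv2.resize(i,None,fx=2,fy=2,interpolation=cv2.INTER_CUBIC))
togo([.4457,-.1935,.16],np.pi/2)"
```

```text
t: 30.7
tool_pos: [0.4488, 0.2603, 0.0676]
tool_rot: [2.016, 2.41, 0.0]
contact_force: [-2.5, -1.4, 7.4]
opening: 0.0082
grip_force: 60.1
t: 31.0
tool_pos: [0.4481, 0.2601, 0.0659]
tool_rot: [-2.015, -2.409, 0.001]
contact_force: [1.0, 0.2, -1.0]
opening: 0.03
grip_force: 0.0
t: 31.5
tool_pos: [0.452, 0.2616, 0.2036]
tool_rot: [2.012, 2.405, 0.017]
contact_force: [0.4, 0.6, 0.8]
opening: 0.0294
grip_force: 0.0
t: 31.9
tool_pos: [0.4624, 0.1811, 0.1956]
tool_rot: [-2.017, -2.407, 0.001]
contact_force: [0.8, -0.0, 0.9]
opening: 0.0638
grip_force: 0.0
shift [-0.3663 -0.0825  0.0357] turn [-0.001  -0.0003  0.1772]
```

View pics/w8c.png

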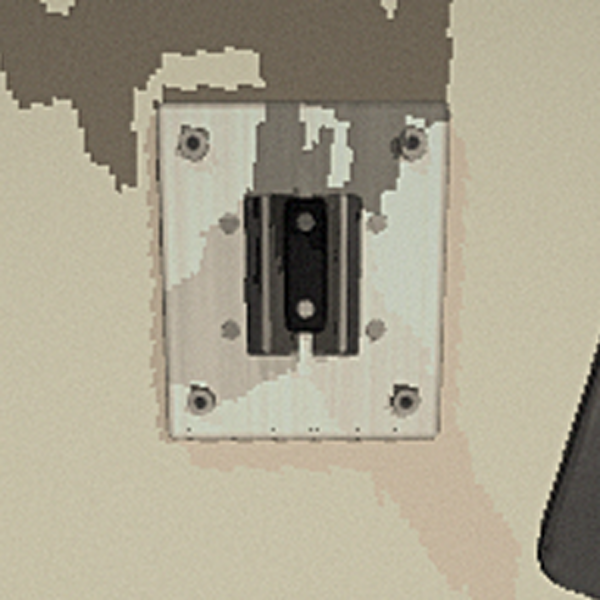

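The plate stands home and upright between the leaves (grip centre at (305,265)). Next I fetch the jar.

```bash
python3 -m jog '[[[-0.215,-0.047,0.015],[0,0,0]],[[-0.215,-0.047,0.015],[0,0,0]],[[-0.215,-0.047,0.015],[0,0,0]],[[-0.215,-0.047,0.015],[0,0,0]],[[-0.215,-0.047,0.015],[0,0,0]]]' 0.85; python3 -m jog '[[[-0.215,-0.047,0.015],[0,0,0.177]],[[-0.215,-0.047,0.015],[0,0,0.177]],[[-0.215,-0.047,0.015],[0,0,0.177]],[[-0.215,-0.047,0.015],[0,0,0.177]],[[-0.215,-0.047,0.015],[0,0,0.177]]]';python3 -m jog '[[[0,0,0],[0,0,0]],[[0,0,0],[0,0,0]]]'
python3 -c "
from h import *
c=pickle.load(open('w8.pkl','rb'));w=p2w(c,[(250+305/2,221/2),(250+305/2,308/2)],.096,.64);print('plate',w,w.mean(0))
togo([.4456,-.2587,.0275],np.pi/2)"
```

```text
t: 32.45
tool_pos: [0.4539, -0.0406, 0.1809]
tool_rot: [-2.018, -2.408, 0.001]
contact_force: [-0.2, 0.5, -0.3]
opening: 0.0725
grip_force: 0.0
t: 32.95
tool_pos: [0.446, -0.261, 0.1659]
tool_rot: [-2.223, -2.22, 0.001]
contact_force: [0.3, 0.6, -0.6]
opening: 0.0729
grip_force: 0.0
t: 33.15
tool_pos: [0.4463, -0.2575, 0.166]
tool_rot: [-2.219, -2.222, -0.001]
contact_force: [0.6, 0.2, 0.3]
opening: 0.0721
grip_force: 0.0
plate [[0.44706637 0.2696664 ]
 [0.45025637 0.25183643]] [0.44866137 0.26075141]
shift [-0.0014 -0.0006  0.1385] turn [-0.0006 -0.0013  0.001 ]
```

```bash
python3 -m jog '[[[-0.001,-0.001,0.05],[0,0,0]],[[-0.001,-0.001,0.1],[0,0,0]],[[-0.001,-0.001,0.125],[0,0,0]],[[-0.001,-0.001,0.1375],[0,0,0]],[[-0.001,-0.001,0.1375],[0,0,0]]]';python3 -m jog '[[[0,0,0],[0,0,0]],[[0,0,0],[0,0,0]],[[0,0,0],[0,0,0]]]'; python3 -m jog '[[[0,0,0],[0,0,0]],[[0,0,0],[0,0,0]],[[0,0,0],[0,0,0]],[[0,0,0],[0,0,0]],[[0,0,0],[0,0,0]]]' 0 40;python3 -m jog '[[[0,0,0],[0,0,0]],[[0,0,0],[0,0,0]],[[0,0,0],[0,0,0]]]'
python3 -m jog '[[[0,0,-0.03],[0,0,0]],[[0,0,-0.07],[0,0,0]],[[0,0,-0.11],[0,0,0]],[[0,0,-0.14],[0,0,0]],[[0,0,-0.14],[0,0,0]]]'
python3 -c "
from h import *
togo([.6489,.0119,.16],np.radians(173.4))"
```

```text
t: 33.65
tool_pos: [0.4445, -0.2572, 0.0274]
tool_rot: [-2.216, -2.222, 0.0]
contact_force: [0.2, 0.5, 0.2]
opening: 0.0724
grip_force: 0.0
t: 33.95
tool_pos: [0.4464, -0.2602, 0.0311]
tool_rot: [2.218, 2.22, 0.001]
contact_force: [0.3, -1.1, -0.1]
opening: 0.0727
grip_force: 0.0
t: 34.45
tool_pos: [0.4458, -0.26, 0.0302]
tool_rot: [2.22, 2.221, 0.0]
contact_force: [-0.3, -0.0, 6.3]
opening: 0.0465
grip_force: 41.6
t: 34.75
tool_pos: [0.4458, -0.26, 0.0301]
tool_rot: [2.22, 2.221, 0.0]
contact_force: [-0.3, 0.9, 5.2]
opening: 0.0466
grip_force: 41.6
t: 35.25
tool_pos: [0.4473, -0.2612, 0.1742]
tool_rot: [2.214, 2.215, 0.002]
contact_force: [0.4, 0.5, -0.7]
opening: 0.0463
grip_force: 42.0
shift [0.2731 0.2016 0.014 ] turn [ 0.0017  0.0102 -1.4551]
```

```bash
python3 -m jog '[[[0.035,0.026,0],[0,0,-0.14]],[[0.07,0.052,0],[0,0,-0.28]],[[0.105,0.078,0],[0,0,-0.42]],[[0.137,0.1,0],[0,0,-0.56]],[[0.137,0.1,0],[0,0,-0.7]]]'
python3 -c "
from h import *
togo([.6502,.0118,.16],np.radians(173.4))"
```

```text
t: 35.75
tool_pos: [0.5455, -0.1184, 0.1662]
tool_rot: [-1.308, -2.852, -0.002]
contact_force: [-1.0, -1.2, -0.8]
opening: 0.0466
grip_force: 42.0
shift [0.0303 0.1643 0.0063] turn [ 0.001  -0.0039 -0.7445]
```

```bash
python3 -m jog '[[[0.006,0.033,0],[0,0,-0.148]],[[0.012,0.066,0],[0,0,-0.296]],[[0.018,0.1,0],[0,0,-0.444]],[[0.024,0.13,0],[0,0,-0.592]],[[0.0303,0.1643,0],[0,0,-0.7445]]]'
python3 -m jog '[[[0,0,0],[0,0,0]],[[0,0,0],[0,0,0]],[[0,0,0],[0,0,0]],[[0,0,0],[0,0,0]]]'
python3 -c "
from h import *
togo([.6502,.0118,.056],np.radians(173.4))"
```

```text
t: 36.25
tool_pos: [0.6502, 0.0078, 0.1657]
tool_rot: [-0.192, -3.131, 0.0]
contact_force: [0.8, -0.2, -1.3]
opening: 0.0467
grip_force: 42.1
t: 36.65
tool_pos: [0.6502, 0.0059, 0.1682]
tool_rot: [-0.204, -3.134, 0.0]
contact_force: [-0.6, 0.1, -1.2]
opening: 0.0463
grip_force: 42.1
shift [0.0006 0.0059 0.1122] turn [-0.0002 -0.0013 -0.0148]
```

```bash
python3 -m jog '[[[0.0006,0.006,0.03],[0,0,-0.015]],[[0.0006,0.006,0.07],[0,0,-0.015]],[[0.0006,0.006,0.1],[0,0,-0.015]],[[0.0006,0.006,0.108],[0,0,-0.015]],[[0.0006,0.006,0.11],[0,0,-0.015]]]'
python3 -m jog '[[[0,0,0],[0,0,0]],[[0,0,0],[0,0,0]],[[0,0,0],[0,0,0]],[[0,0,0],[0,0,0]]]'
python3 -c "
from h import *
togo([.6502,.0118,.053],np.radians(173.4))"
```

```text
t: 37.15
tool_pos: [0.6501, 0.0123, 0.0578]
tool_rot: [-0.179, -3.134, -0.0]
contact_force: [0.3, 0.4, -1.1]
opening: 0.0464
grip_force: 42.1
t: 37.55
tool_pos: [0.6521, 0.0127, 0.0605]
tool_rot: [0.178, 3.134, -0.0]
contact_force: [0.4, 0.4, -1.9]
opening: 0.0465
grip_force: 42.1
shift [ 0.0018 -0.0011  0.0075] turn [0.     0.0023 0.0019]
```

```bash
python3 -m jog '[[[0.002,-0.001,0.002],[0,0,0]],[[0.002,-0.001,0.004],[0,0,0]],[[0.002,-0.001,0.006],[0,0,0]],[[0.002,-0.001,0.006],[0,0,0]],[[0.002,-0.001,0.006],[0,0,0]]]'
python3 -m jog '[[[0,0,0.001],[0,0,0]],[[0,0,0.0015],[0,0,0]],[[0,0,0.0015],[0,0,0]],[[0,0,0.0015],[0,0,0]]]'
python3 -m jog '[[[0,0,0.001],[0,0,0]],[[0,0,0.0015],[0,0,0]],[[0,0,0.0015],[0,0,0]]]'
```

```text
t: 38.05
tool_pos: [0.649, 0.0121, 0.0527]
tool_rot: [-0.178, -3.136, -0.0]
contact_force: [-1.3, 0.4, -1.4]
opening: 0.0463
grip_force: 42.2
t: 38.45
tool_pos: [0.6494, 0.012, 0.0527]
tool_rot: [0.178, 3.136, -0.0]
contact_force: [-2.5, -0.1, 5.9]
opening: 0.0466
grip_force: 42.7
t: 38.75
tool_pos: [0.6498, 0.012, 0.0527]
tool_rot: [0.178, 3.136, -0.0]
contact_force: [-6.8, -0.1, 10.9]
opening: 0.0465
grip_force: 43.3
```

```bash
python3 -m jog '[[[0,0,-0.002],[0,0,0]],[[0,0,-0.002],[0,0,0]],[[0,0,-0.002],[0,0,0]]]'; python3 -m jog '[[[0,0,0],[0,0,0]],[[0,0,0],[0,0,0]],[[0,0,0],[0,0,0]]]' 0.8; python3 -m jog '[[[0,0,-0.03],[0,0,0]],[[0,0,-0.07],[0,0,0]],[[0,0,-0.11],[0,0,0]],[[0,0,-0.115],[0,0,0]]]' 0.85;  python3 -c "
from h import *
togo([.4438,-.1258,.16],np.pi/2)"
```

```text
t: 39.05
tool_pos: [0.6497, 0.012, 0.0526]
tool_rot: [0.178, 3.135, 0.0]
contact_force: [-1.1, 0.6, 4.4]
opening: 0.0463
grip_force: 42.6
t: 39.35
tool_pos: [0.6487, 0.0121, 0.0513]
tool_rot: [-0.178, -3.136, -0.0]
contact_force: [-0.0, -0.4, -0.9]
opening: 0.0684
grip_force: 0.0
t: 39.75
tool_pos: [0.6526, 0.0117, 0.1741]
tool_rot: [0.177, 3.125, -0.001]
contact_force: [0.3, 0.9, 0.9]
opening: 0.0725
grip_force: 0.0
shift [ 0.1921 -0.1602  0.0119] turn [0.0083 0.0089 1.4576]
```

```bash
python3 -m jog '[[[0.192,-0.16,0],[0,0,0.7]],[[0.192,-0.16,0],[0,0,0.7]],[[0.192,-0.16,0],[0,0,0.7]],[[0.192,-0.16,0],[0,0,0.7]],[[0.192,-0.16,0],[0,0,0.7]]]'; python3 -m jog '[[[0,0,0],[0,0,0.756]],[[0,0,0],[0,0,0.756]],[[0,0,0],[0,0,0.756]],[[0,0,0],[0,0,0.756]],[[0,0,0],[0,0,0.756]]]';python3 -m jog '[[[0,0,0],[0,0,0]],[[0,0,0],[0,0,0]]]'
python3 -c "
from h import *
togo([.4438,-.1258,.0250],np.pi/2)"
```

```text
t: 40.25
tool_pos: [0.4382, -0.1257, 0.1658]
tool_rot: [-1.248, -2.882, 0.0]
contact_force: [-0.4, -0.9, 0.2]
opening: 0.0725
grip_force: 0.0
t: 40.75
tool_pos: [0.4397, -0.1251, 0.166]
tool_rot: [-2.219, -2.222, 0.001]
contact_force: [-0.1, -0.2, 1.1]
opening: 0.0728
grip_force: 0.0
t: 40.95
tool_pos: [0.44, -0.1251, 0.1664]
tool_rot: [-2.209, -2.233, 0.001]
contact_force: [0.1, -0.6, 0.2]
opening: 0.0726
grip_force: 0.0
shift [-0.0008  0.0039  0.1414] turn [-0.0009 -0.0004  0.0106]
```

```bash
python3 -m jog '[[[-0.001,0.004,0.05],[0,0,0.01]],[[-0.001,0.004,0.1],[0,0,0.01]],[[-0.001,0.004,0.13],[0,0,0.01]],[[-0.001,0.004,0.141],[0,0,0.01]],[[-0.001,0.004,0.141],[0,0,0.01]]]';python3 -m jog '[[[0,0,0],[0,0,0]],[[0,0,0],[0,0,0]],[[0,0,0],[0,0,0]]]'; python3 -m jog '[[[0,0,0],[0,0,0]],[[0,0,0],[0,0,0]],[[0,0,0],[0,0,0]],[[0,0,0],[0,0,0]],[[0,0,0],[0,0,0]]]' 0 25;python3 -m jog '[[[0,0,0],[0,0,0]],[[0,0,0],[0,0,0]],[[0,0,0],[0,0,0]]]'
python3 -m jog '[[[0,0,-0.03],[0,0,0]],[[0,0,-0.07],[0,0,0]],[[0,0,-0.11],[0,0,0]],[[0,0,-0.14],[0,0,0]],[[0,0,-0.14],[0,0,0]]]'
python3 -c "
from h import *
togo([.5864,.0503,.16],np.radians(120.4))"
```

```text
t: 41.45
tool_pos: [0.443, -0.1256, 0.0244]
tool_rot: [-2.22, -2.218, 0.002]
contact_force: [-0.7, 0.4, 0.0]
opening: 0.073
grip_force: 0.0
t: 41.75
tool_pos: [0.4458, -0.1269, 0.028]
tool_rot: [2.221, 2.217, 0.002]
contact_force: [0.3, -0.8, 0.5]
opening: 0.0725
grip_force: 0.0
t: 42.25
tool_pos: [0.4448, -0.1266, 0.027]
tool_rot: [2.223, 2.218, 0.0]
contact_force: [-2.6, -0.3, 6.7]
opening: 0.0509
grip_force: 25.5
t: 42.55
tool_pos: [0.4448, -0.1266, 0.027]
tool_rot: [2.223, 2.218, 0.0]
contact_force: [-2.0, 0.5, 5.6]
opening: 0.0507
grip_force: 25.5
t: 43.05
tool_pos: [0.4472, -0.1275, 0.1716]
tool_rot: [2.217, 2.212, 0.006]
contact_force: [0.5, 0.0, -0.6]
opening: 0.0509
grip_force: 26.6
shift [0.1782 0.1387 0.0121] turn [ 0.008   0.0066 -0.5329]
```

```bash
python3 -m jog '[[[0.036,0.028,0],[0,0,-0.107]],[[0.071,0.055,0],[0,0,-0.213]],[[0.107,0.083,0],[0,0,-0.32]],[[0.142,0.111,0],[0,0,-0.426]],[[0.178,0.1387,0],[0,0,-0.533]]]'
python3 -m jog '[[[0,0,0],[0,0,0]],[[0,0,0],[0,0,0]],[[0,0,0],[0,0,0]],[[0,0,0],[0,0,0]]]'
python3 -c "
from h import *
togo([.5868,.0496,.053],np.radians(120.4))"
```

```text
t: 43.55
tool_pos: [0.5835, 0.0531, 0.164]
tool_rot: [-1.554, -2.728, 0.002]
contact_force: [-0.5, 0.3, 0.6]
opening: 0.0505
grip_force: 26.6
t: 43.95
tool_pos: [0.5826, 0.0505, 0.1654]
tool_rot: [-1.563, -2.724, 0.001]
contact_force: [-0.7, -1.0, 0.3]
opening: 0.0508
grip_force: 26.7
shift [-0.0029  0.0032  0.1124] turn [-0.0008 -0.0004 -0.0017]
```

```bash
python3 -m jog '[[[-0.003,0.003,0.03],[0,0,0]],[[-0.003,0.003,0.07],[0,0,0]],[[-0.003,0.003,0.1],[0,0,0]],[[-0.003,0.003,0.108],[0,0,0]],[[-0.003,0.003,0.11],[0,0,0]]]'
python3 -m jog '[[[0,0,0],[0,0,0]],[[0,0,0],[0,0,0]],[[0,0,0],[0,0,0]],[[0,0,0],[0,0,0]]]'
python3 -c "
from h import *
togo([.5868,.0496,.05],np.radians(120.4))"
```

```text
t: 44.45
tool_pos: [0.5865, 0.0497, 0.055]
tool_rot: [-1.562, -2.723, 0.002]
contact_force: [-0.4, 0.0, -0.8]
opening: 0.0509
grip_force: 26.7
t: 44.85
tool_pos: [0.5884, 0.0504, 0.0573]
tool_rot: [1.56, 2.724, 0.002]
contact_force: [-0.5, -0.4, -1.6]
opening: 0.0507
grip_force: 26.7
shift [ 0.0001 -0.0018  0.0073] turn [0.0019 0.0012 0.0001]
```

```bash
python3 -m jog '[[[0,-0.002,0.002],[0,0,0]],[[0,-0.002,0.004],[0,0,0]],[[0,-0.002,0.006],[0,0,0]],[[0,-0.002,0.006],[0,0,0]],[[0,-0.002,0.006],[0,0,0]]]'
python3 -m jog '[[[0,0,0.001],[0,0,0]],[[0,0,0.0015],[0,0,0]],[[0,0,0.0015],[0,0,0]],[[0,0,0.0015],[0,0,0]]]'
```

```text
t: 45.35
tool_pos: [0.5857, 0.0494, 0.0498]
tool_rot: [-1.561, -2.726, 0.0]
contact_force: [-1.1, -0.4, -0.4]
opening: 0.0507
grip_force: 26.7
t: 45.75
tool_pos: [0.5859, 0.0493, 0.0495]
tool_rot: [-1.561, -2.726, 0.001]
contact_force: [-3.1, -1.1, 5.8]
opening: 0.0507
grip_force: 27.2
```

```bash
python3 -m jog '[[[0,0,-0.001],[0,0,0]],[[0,0,-0.001],[0,0,0]]]'; python3 -m jog '[[[0,0,0],[0,0,0]],[[0,0,0],[0,0,0]],[[0,0,0],[0,0,0]]]' 0.85; python3 -m jog '[[[0,0,-0.03],[0,0,0]],[[0,0,-0.07],[0,0,0]],[[0,0,-0.11],[0,0,0]],[[0,0,-0.12],[0,0,0]],[[0,0,-0.12],[0,0,0]]]' ;  python3 -c "
from h import *
togo([.4457,-.192,.16],np.pi/2)"
```

```text
t: 45.95
tool_pos: [0.5859, 0.0494, 0.0495]
tool_rot: [1.561, 2.726, 0.0]
contact_force: [0.3, -0.6, 1.7]
opening: 0.0509
grip_force: 26.7
t: 46.25
tool_pos: [0.5857, 0.0494, 0.0493]
tool_rot: [-1.561, -2.726, 0.0]
contact_force: [0.3, -0.6, -0.7]
opening: 0.0728
grip_force: 0.0
t: 46.75
tool_pos: [0.5874, 0.0493, 0.1723]
tool_rot: [1.559, 2.722, 0.004]
contact_force: [0.6, -0.4, -0.1]
opening: 0.0726
grip_force: 0.0
shift [-0.1364 -0.2444  0.0116] turn [0.0051 0.0016 0.5306]
```

```bash
python3 -m jog '[[[-0.1364,-0.2444,0],[0,0,0.53]],[[-0.1364,-0.2444,0],[0,0,0.53]],[[-0.1364,-0.2444,0],[0,0,0.53]],[[-0.1364,-0.2444,0],[0,0,0.53]],[[-0.1364,-0.2444,0],[0,0,0.53]]]' 0.7; python3 -m jog '[[[0,0,0],[0,0,0]],[[0,0,0],[0,0,0]],[[0,0,0],[0,0,0]]]'
python3 -c "
from h import *
togo([.4457,-.192,.0205],np.pi/2)"
```

```text
t: 47.25
tool_pos: [0.4567, -0.1668, 0.1667]
tool_rot: [-2.219, -2.219, 0.002]
contact_force: [0.9, -0.5, 0.2]
opening: 0.06
grip_force: 0.0
t: 47.55
tool_pos: [0.4588, -0.1653, 0.168]
tool_rot: [-2.218, -2.221, 0.001]
contact_force: [0.3, 0.1, 0.3]
opening: 0.0596
grip_force: 0.0
shift [-0.0269 -0.0128  0.1474] turn [-0.0021 -0.0016  0.0013]
```

```bash
python3 -m jog '[[[-0.027,-0.013,0],[0,0,0]],[[-0.027,-0.013,0],[0,0,0]],[[-0.027,-0.013,0.05],[0,0,0]],[[-0.027,-0.013,0.1],[0,0,0]],[[-0.027,-0.013,0.13],[0,0,0]]]';python3 -m jog '[[[0,0,0.01],[0,0,0]],[[0,0,0.017],[0,0,0]],[[0,0,0.017],[0,0,0]],[[0,0,0.017],[0,0,0]],[[0,0,0.017],[0,0,0]]]'; python3 -m jog '[[[0,0,0],[0,0,0]],[[0,0,0],[0,0,0]],[[0,0,0],[0,0,0]],[[0,0,0],[0,0,0]],[[0,0,0],[0,0,0]]]' 0 30;python3 -m jog '[[[0,0,0],[0,0,0]],[[0,0,0],[0,0,0]],[[0,0,0],[0,0,0]]]'
```

```text
t: 48.05
tool_pos: [0.4447, -0.1903, 0.0353]
tool_rot: [-2.215, -2.221, 0.001]
contact_force: [-1.1, -0.0, -0.4]
opening: 0.0597
grip_force: 0.0
t: 48.55
tool_pos: [0.4476, -0.194, 0.0245]
tool_rot: [2.218, 2.22, 0.001]
contact_force: [-0.6, 0.1, -0.3]
opening: 0.0597
grip_force: 0.0
t: 49.05
tool_pos: [0.4467, -0.1936, 0.0234]
tool_rot: [2.22, 2.221, 0.0]
contact_force: [-1.4, 0.7, 5.9]
opening: 0.0288
grip_force: 29.7
t: 49.35
tool_pos: [0.4467, -0.1936, 0.0233]
tool_rot: [2.22, 2.221, 0.0]
contact_force: [-0.2, 1.1, 5.8]
opening: 0.0288
grip_force: 29.7
```

```bash
python3 -m jog '[[[0,0,-0.03],[0,0,0]],[[0,0,-0.07],[0,0,0]],[[0,0,-0.11],[0,0,0]],[[0,0,-0.15],[0,0,0]],[[0,0,-0.15],[0,0,0]]]'
python3 -c "
from h import *
togo([.5779,-.0138,.165],np.radians(46.4))"
```

```text
t: 49.85
tool_pos: [0.4494, -0.1952, 0.1793]
tool_rot: [2.212, 2.214, 0.004]
contact_force: [0.1, 0.5, -0.3]
opening: 0.0288
grip_force: 30.1
shift [0.1814 0.1285 0.0144] turn [0.0122 0.0022 0.7615]
```

```bash
python3 -m jog '[[[0.036,0.026,0],[0,0,0.14]],[[0.072,0.051,0],[0,0,0.28]],[[0.108,0.077,0],[0,0,0.42]],[[0.145,0.103,0],[0,0,0.56]],[[0.1814,0.1285,0],[0,0,0.7]]]'
python3 -m jog '[[[0,0,0],[0,0,0.06]],[[0,0,0],[0,0,0.06]],[[0,0,0],[0,0,0.06]],[[0,0,0],[0,0,0.06]]]'
python3 -c "
from h import *
togo([.5779,-.0138,.051],np.radians(46.4))"
```

```text
t: 50.35
tool_pos: [0.5736, -0.0117, 0.1708]
tool_rot: [-2.845, -1.33, 0.003]
contact_force: [0.5, -0.2, 0.3]
opening: 0.0286
grip_force: 30.1
t: 50.75
tool_pos: [0.5729, -0.014, 0.1718]
tool_rot: [-2.881, -1.253, 0.001]
contact_force: [-0.3, -0.1, -0.2]
opening: 0.0284
grip_force: 30.1
shift [0.0036 0.0036 0.1208] turn [-0.0008  0.0007  0.0105]
```

```bash
python3 -m jog '[[[0.0035,0.0035,0.03],[0,0,0.01]],[[0.0035,0.0035,0.07],[0,0,0.01]],[[0.0035,0.0035,0.1],[0,0,0.01]],[[0.0035,0.0035,0.115],[0,0,0.01]],[[0.0035,0.0035,0.118],[0,0,0.01]]]'
python3 -m jog '[[[0,0,0],[0,0,0]],[[0,0,0],[0,0,0]],[[0,0,0],[0,0,0]],[[0,0,0],[0,0,0]]]'
python3 -c "
from h import *
togo([.5779,-.0138,.046],np.radians(46.4))"
```

```text
t: 51.25
tool_pos: [0.5767, -0.0135, 0.0523]
tool_rot: [-2.885, -1.237, 0.005]
contact_force: [-0.4, 0.8, -0.0]
opening: 0.0287
grip_force: 30.1
t: 51.65
tool_pos: [0.5795, -0.0133, 0.0561]
tool_rot: [2.886, 1.238, 0.003]
contact_force: [0.2, 0.1, 0.2]
opening: 0.0283
grip_force: 30.1
shift [-0.0015 -0.0008  0.0101] turn [ 0.0021 -0.0015  0.001 ]
```

```bash
python3 -m jog '[[[0,0,0.003],[0,0,0]],[[0,0,0.005],[0,0,0]],[[0,0,0.008],[0,0,0]],[[0,0,0.008],[0,0,0]],[[0,0,0.008],[0,0,0]]]'
python3 -c "
from h import *
togo([.5779,-.0138,.046],np.radians(46.4))"
python3 -m jog '[[[0,0,0.001],[0,0,0]],[[0,0,0.0015],[0,0,0]],[[0,0,0.0015],[0,0,0]],[[0,0,0.0015],[0,0,0]]]'
```

```text
t: 52.15
tool_pos: [0.5783, -0.0131, 0.0462]
tool_rot: [-2.887, -1.239, 0.001]
contact_force: [-0.2, -0.1, 0.9]
opening: 0.0283
grip_force: 30.1
shift [-0.0008  0.0002  0.0002] turn [-0.0005  0.0003  0.0009]
t: 52.55
tool_pos: [0.5787, -0.0131, 0.0458]
tool_rot: [-2.887, -1.239, -0.0]
contact_force: [-2.5, 0.2, 5.2]
opening: 0.0286
grip_force: 30.7
```

Touchdown at about 1 mm from the target. I'll release, back off, and check the block from above.

```bash
python3 -m jog '[[[0,0,-0.001],[0,0,0]],[[0,0,-0.001],[0,0,0]]]'; python3 -m jog '[[[0,0,0],[0,0,0]],[[0,0,0],[0,0,0]],[[0,0,0],[0,0,0]]]' 0.7; python3 -m jog '[[[0,0,-0.03],[0,0,0]],[[0,0,-0.07],[0,0,0]],[[0,0,-0.11],[0,0,0]],[[0,0,-0.15],[0,0,0]],[[0,0,-0.17],[0,0,0]]]' ; python3 -m jog '[[[-0.05,0,0],[0,0,-0.15]],[[-0.06,0,0],[0,0,-0.3]],[[-0.06,0,0],[0,0,-0.45]],[[-0.06,0,0],[0,0,-0.6]],[[-0.06,0,0],[0,0,-0.65]]]';python3 -m jog '[[[0,0,0],[0,0,0]],[[0,0,0],[0,0,0]],[[0,0,0],[0,0,0]]]'; python3 -c "
from h import *
wrist('w9')"
```

```text
t: 52.75
tool_pos: [0.5786, -0.0132, 0.0459]
tool_rot: [2.887, 1.239, 0.0]
contact_force: [-0.3, -0.7, 0.9]
opening: 0.0286
grip_force: 30.3
t: 53.05
tool_pos: [0.5785, -0.0132, 0.0459]
tool_rot: [-2.887, -1.239, 0.0]
contact_force: [0.5, 0.3, 1.3]
opening: 0.0601
grip_force: 0.0
t: 53.55
tool_pos: [0.5802, -0.0134, 0.2209]
tool_rot: [2.884, 1.238, 0.009]
contact_force: [0.8, -0.3, -0.3]
opening: 0.0597
grip_force: 0.0
t: 54.05
tool_pos: [0.537, -0.0568, 0.216]
tool_rot: [2.337, 2.1, 0.0]
contact_force: [0.1, -0.1, 0.2]
opening: 0.0599
grip_force: 0.0
t: 54.35
tool_pos: [0.5372, -0.0566, 0.2159]
tool_rot: [-2.341, -2.095, 0.0]
contact_force: [0.3, 0.2, 0.3]
opening: 0.0594
grip_force: 0.0
```

View pics/w9.png

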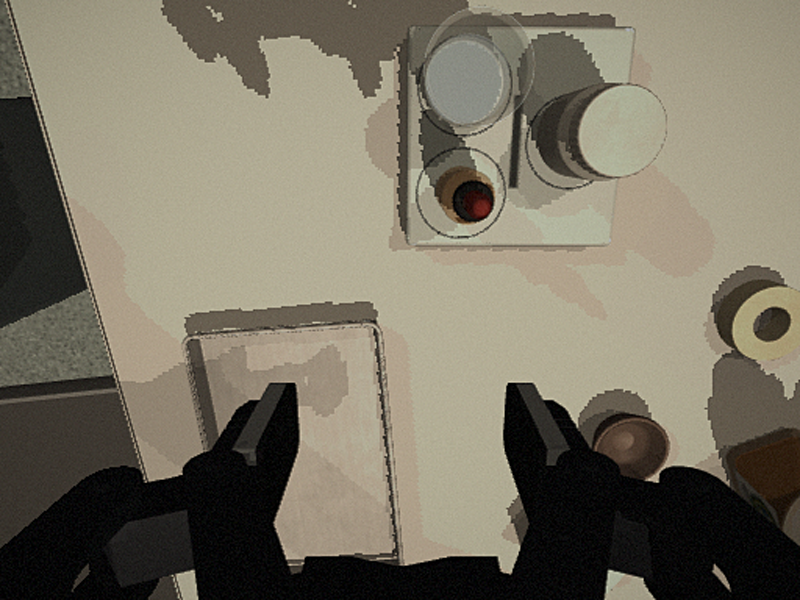

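All three are upright on their rings: jar top at (622,130), collar (473,200) with bulb (480,204), beaker rim about (479,66).

Run:
```python
from h import *
c=pickle.load(open("w9.pkl","rb"))
for n,p,z,t in (("jar",(622,130),.094,(.6489,.0119)),("bulb",(480,204),.112,(.579,-.0128)),("collar",(473,201),.09,(.579,-.0128)),("beaker",(479,65),.09,(.5864,.0503)),("ring bot",(461,192),.024,(.5786,-.0137))): q=p2w(c,[p],z,.64)[0];print(n,q.round(4),((q-t)*1e3).round(1))
```

```text
jar [0.6505 0.0136] [1.6 1.7]
bulb [ 0.5784 -0.0116] [-0.6  1.2]
collar [ 0.578  -0.0123] [-1.   0.5]
beaker [0.5853 0.0501] [-1.1 -0.2]
ring bot [ 0.579  -0.0132] [0.4 0.5]
```

All within about 2 mm, which is the calibration accuracy. The robot is clear, so I'm handing in.

```bash
python3 -c "
from station import job;print(job.finish_job())"
```

```text
the job is handed in; nothing more can be done
None
```

The job is handed in: the plate is home and about central in the clip (1 mm off by camera), and the three vessels are back upright on the block, within about 2 mm of where they stood.

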